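# Unload the vial reader

## Task

Slide the thumb latch of the benchtop vial reader sideways so that its sprung cover pops open, lift the measured vial out of the reader and stand it upright, set down and not dropped, on a free spot in the steel tray. Then push the reader's cover shut again until the latch snaps and holds it. Do not move the two vials already in the tray or the beaker.

Things in the scene. Friction and masses are not known exactly. Their poses are not given: they have to be found in the camera images.
- reader: Fixed vial reader, a low white and grey box 170 (x) x 150 (y) x 60 mm high; yaw within 0.2 rad. Origin: centre of underside; x to its rear (hinge side), y to its left. Flat deck at z 60 mm. Vial well (29.5 mm bore, floor at z 40, 20 mm deep) at x +32, y +25 mm; flush control panel at y -67 to -27 mm. Reader and tray stand side by side, either one on the left.
- lid (a joint): Hinge of the grey cover, rad: 0 shut and latched, 1.75 fully open, -0.03 pressed down hard. A hollow box 94 (x) x 90 (y) mm, top 38 mm above the deck. A spring (0.14 N m shut, 0.03 open) throws it open within a second once released and holds it there. To shut: push from behind on its outer face, follow the arc forward and down, press its front down (3 to 10 N) until the catch snaps.
- lid_hinge (a point): On the cover's hinge axis (along the reader's y), at its middle, the cover's rear lower edge: at x +82, y +25, z +60 mm of the reader, always.
- lid_front (a point): On the outer (top) face of the cover, mid-width, 80 mm from the hinge along the cover and 38 mm off the hinge plane, 14 mm behind the front edge: where to push and press. Moves with the cover; its z axis points out of that face. Shut: at x +2, y +25, z +98 mm of the reader.
- latch (a joint): Travel of the black thumb latch along the reader's +y (to the reader's left), m: 0 locked, 0.013 at its stop. The cover is released beyond about 0.008 (push to the stop). A spring (0.7 N locked, 2.3 N at the stop) returns the latch to 0 when it is let go.
- latch_tab (a point): Middle of the latch's upright thumb tab, 16 (x) x 12 (y) mm, from the deck to 27 mm above it, 9 mm below its top. Locked: at x -47, y +25, z +78 mm of the reader. Deck clear for 60 mm right and 40 mm left of it. A tongue runs from the tab back to the cover, whose catch rises 24 mm or more behind the tab's centre: keep fingers out of there, or they block the cover.
- vial_sample: The measured vial: white round screw-cap vial, 27 mm diameter (cap 26), 51 mm high, 13 to 25 g, at first hidden under the shut cover, standing in the reader's well, 31 mm proud of the deck. Origin: centre of its underside, z up. With the cover open, grip it from above by what stands proud, fingers closing along the reader's y.
- tray: Fixed open steel tray, 140 (x) x 150 (y) x 14 mm high, walls 3 mm, inner floor 3 mm above its origin; yaw within 0.2 rad. Origin: centre of its underside, x and y along its sides. Two vials stand in its rear half (x > 0); its front half (x < 0) is free.
- vial_left: Bystander vial of the same size standing in the tray near its rear left corner; origin at the centre of its underside. Leave it.
- vial_right: Bystander vial of the same size standing in the tray near its rear right corner; origin at the centre of its underside. Leave it.
- beaker: Small clear empty beaker, 50 x 55 x 62 mm high, standing on the worktop between reader and tray, toward the back; origin at the centre of its underside. Leave it.
Things that resemble listed ones, but are neither listed nor needed, are in the scene too. Several things have the shape of the tray; the one meant has the colours described above.

How it is judged (in metres and radians):
On the way, in this order (a step that is already met when the one before it is completed fails the run):
1. the cover has been released and stands open (beyond 1.4 rad) (value of joint lid above 1.4 rad), for 0.2 s.
2. the measured vial stands upright on the tray's floor, let go (x of vial_sample in the frame of tray between -0.057 and 0.057 m and y of vial_sample in the frame of tray between -0.062 and 0.062 m and z of vial_sample in the frame of tray below 0.007 m and angle between vial_sample's own z axis and vertical below 0.12 rad and contact force between the fingers and vial_sample below 0.05 N), for 0.2 s.
At the end, for the whole second after the job is handed in: The measured vial stands at rest and upright (within 0.12 rad) on the floor of the tray, the reader's cover is shut (within 0.04 rad) and the latch is back in its locked place (within 3 mm) (x of vial_sample in the frame of tray between -0.057 and 0.057 m and y of vial_sample in the frame of tray between -0.062 and 0.062 m and z of vial_sample in the frame of tray below 0.007 m and angle between vial_sample's own z axis and vertical below 0.12 rad and linear speed of vial_sample below 0.03 m/s and value of joint lid below 0.04 rad and value of joint latch below 0.003 m); the robot touches nothing.
It fails at once if the measured vial is tipped over (beyond 0.7 rad) (angle between vial_sample's own z axis and vertical above 0.7 rad).
It fails at once if the measured vial is dropped: touched by nothing while more than 20 mm above the tray's floor and over the tray (contact force between vial_sample and anything else below 0.001 N and z of vial_sample in the frame of tray above 0.023 m and horizontal distance between vial_sample and tray below 0.12 m).
It fails at once if a vial that stood in the tray is moved by more than 20 mm (distance of any of vial_left, vial_right from where it was at the start of the episode above 0.02 m).
It fails at once if the beaker is moved by more than 20 mm (distance of beaker from where it was at the start of the episode above 0.02 m).
It also fails if it takes over 72 s, if anything falls off the work surface, if the arm or the gripper's body presses on something with over 40 N, if the wrist force passes 120 N, or if a joint passes its speed limit or range.

## Robot

A 6-joint arm with a two-finger parallel gripper is mounted at the origin on a cart in front of the work surface, level with it; the furniture and walls round the work are solid. World frame = base frame: x ahead of the robot, y to its left, z up, the work surface at z = 0. Lengths are in m, angles in degrees, forces in N, time in s.
With the tool pointing down it reaches from about 0.4 to 0.825 m from the base axis. Payload 7 kg.
Tool frame: the origin (TCP) lies midway between the tips of the shut fingers; the grasp point (between the pads) lies 19 mm behind it; x points along the fingers, z is the direction in which the jaws open and shut, and the axes are right-handed (so a half turn about x gives the same grasp; the last joint's range is limited). The gripper opens to 88 mm and grips with 3 to 60 N. Pads are 19 mm wide; open, the fingers measure 130 mm over their backs; the gripper's body (78 mm by 193 mm) begins 47 mm behind the grasp point.
Start: joints at [88.871, 20.546, 0.682, 0, -70.136, -16.507], TCP at [0.205, 0.643, 0.227] pointing down, gripper open.
Joint ranges: [-176.03, 176.03], [-82.01, 121.73], [-58.28, 71.71], [-173.87, 95.51], [-174.79, -0.11], [-173.66, 173.66]. Speed limits (degrees/s): [136.94, 136.94, 172.46, 180, 180, 180].

## Interface

Orientations are given as [roll, pitch, yaw] about the fixed x, y, z axes, in that order (R = Rz(yaw) Ry(pitch) Rx(roll)).
In Python, from plant import get_state, capture, close_job gives the robot as it stands.
- The arm moves only by the tool play_rows, never from a script. Its argument "series" is one flat list of numbers, 4 for each row, row after row: the shift along the tool's x, y, z in m, then the turn about the tool's x in rad. In form: [tx, ty, tz, spin, tx, ty, tz, spin, ...]. A call has exactly 5 rows; each row shifts and turns the commanded pose from where the row before left it, along the tool's axes as they then stand; what a row does not reach is not made up. A row lasts 1/12 s, in which the tool goes at most 41.7 mm and 7.16 degrees, less where a joint would pass 70% of its speed; a pose out of reach is approached as far as the arm can. A call is refused whole if a number of a shift passes 0.0417 or a number of a turn 0.125, either way. A call with a gripper value outside its range is refused whole. "jaw" is the opening in per cent of the stroke, from 0 (shut) to 100 (fully open), set as the call begins (left out, the last holds). The fingers move at their own pace and stop on an object; "squeeze" is the grip in N (left out, the last holds). Time passes only in rows, so rows that do not move let the fingers close, or fill a call up. It gives the time, the measured TCP pose, the force and the opening at its end, in the units of the state.
- get_state(): the state, without advancing time (a new reading comes with each control period).
- capture(name): name is "scene" or "top" or "wrist"; returns a dict with "img" (384x512x3 uint8, blue, green, red), "K" (3x3 intrinsics, pixels), "world_from_camera" (4x4, takes a point from camera to world coordinates). Camera axes: x right, y down, z forward; pixel columns grow to the right and rows downward; lengths in m; the calibration is good to about 2 mm. A picture is of the moment at which its call begins. There is no depth.
- close_job(): hands the job in, once; it reports no verdict.
The state is a dict: "time_s": time; "joints": joint angles; "qd": joint speeds; "joint_torque": joint torques, N m; "tcp_pos": TCP position; "eef_rot": TCP orientation; "contact_force": force on the tool from outside, world axes, zero at the start; "moment": the same for the moment, N m; "gripper_width": finger opening in m.
Only numpy, scipy, OpenCV 4.12 (cv2) and the standard library are available. Lean on these libraries where they do the work, as an engineer would, in place of code of your own. Each camera call takes 0.05 s, during which the arm holds its last target.

## Working session

There is one attempt and no reset: what is moved stays moved. The work goes in short steps, Python scripts to look and compute and a tool call to move; the robot and the scene stay as the last step left them, time stands still between calls to the robot, and variables do not carry over. Pictures are saved under pics/ and viewed, and the job is handed in when it is done.

Besides the shell and the picture viewer there is one more tool, called after ">>>" as name(argument=value, ...), one argument or row to a line, values as JSON. play_rows: Moves the arm, as the interface text tells. Its arguments: {"type":"object","properties":{"series":{"type":"array","items":{"type":"number"}},"jaw":{"type":"number"},"squeeze":{"type":"number"}},"required":["series"]}

```bash
ls; mkdir -p pics; python3 - <<'E'
from plant import get_state,capture
import cv2,numpy as np
s=get_state();print(s)
for n in ["scene","top","wrist"]:
    c=capture(n);cv2.imwrite(f"pics/{n}0.png",c["img"]);print(n,c["K"],c["world_from_camera"]); np.savez(f"pics/{n}0.npz",**c)
E
```

```text
pics
{'time_s': 0.0, 'joints': array([ 8.88723083e+01,  2.05894774e+01,  6.34169638e-01, -1.66029926e-02,
       -7.01357427e+01, -1.65075912e+01]), 'qd': array([ 0.01596892, -0.03043335,  0.05098131, -0.01751449, -0.07040878,
       -0.01177296]), 'joint_torque': array([-1.03976232e-03, -5.82718384e+01,  2.93053150e+01,  6.99693024e+00,
        6.76166557e-03, -1.65766774e-04]), 'tcp_pos': array([0.20438751, 0.64281186, 0.22565885]), 'eef_rot': array([   6.78163041,   89.90762098, -100.85930649]), 'contact_force': array([ 0.9384666 , -1.46011685,  0.12565187]), 'moment': array([ 0.04296904, -0.01644793, -0.00741226]), 'gripper_width': 0.0875902644146597}
scene [[467.30694167   0.         251.37243846]
 [  0.         467.30694167 186.40063259]
 [  0.           0.           1.        ]] [[-0.69611293 -0.51102123  0.50426589 -0.40984095]
 [-0.71791261  0.50067853 -0.48365534  1.07753117]
 [-0.00531696 -0.69869758 -0.71539739  1.38802886]
 [ 0.          0.          0.          1.        ]]
top [[445.09867974   0.         259.1782224 ]
 [  0.         445.09867974 196.04201627]
 [  0.           0.           1.        ]] [[-0.04664969 -0.97482317  0.21804495  0.12055471]
 [-0.9989045   0.04471844 -0.01378623  0.21413462]
 [ 0.00368851 -0.2184492  -0.97584135  1.84436833]
 [ 0.          0.          0.          1.        ]]
wrist [[305.11709533   0.         258.88395507]
 [  0.         305.11709533 190.70630892]
 [  0.           0.           1.        ]] [[-3.03130851e-01 -9.14581702e-01 -2.67678908e-01  2.77396003e-01]
 [-9.52948931e-01  2.90970538e-01  8.49969487e-02  6.20001957e-01]
 [ 1.50021757e-04  2.80849526e-01 -9.59751802e-01  3.84052540e-01]
 [ 0.00000000e+00  0.00000000e+00  0.00000000e+00  1.00000000e+00]]
```

View pics/scene0.png

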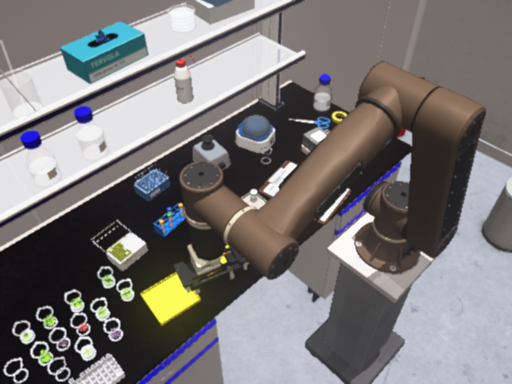

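View pics/top0.png

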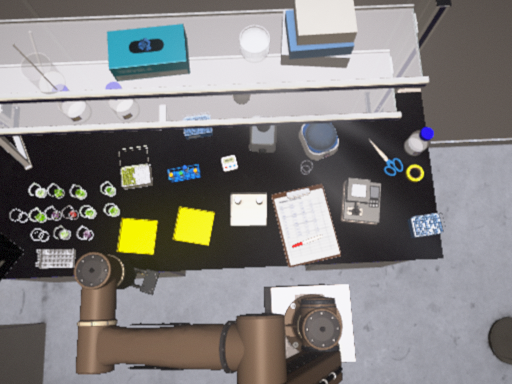

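View pics/wrist0.png

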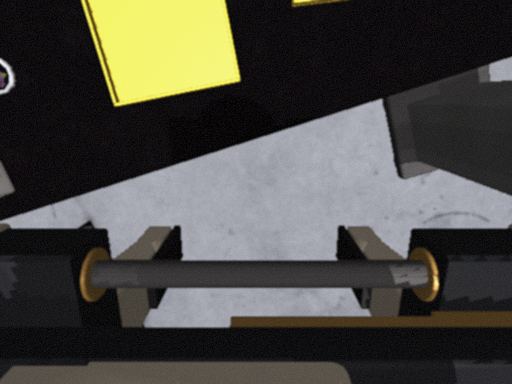

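```bash
python3 - <<'E'
import cv2,numpy as np
c=np.load("pics/top0.npz")["img"]
cv2.imwrite("pics/top0c.png",cv2.resize(c[140:280,210:410],None,fx=4,fy=4,interpolation=cv2.INTER_CUBIC))
c=np.load("pics/scene0.npz")["img"]
cv2.imwrite("pics/scene0c.png",cv2.resize(c[80:230,200:380],None,fx=4,fy=4,interpolation=cv2.INTER_CUBIC))
E
```

```text
(no output)
```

View pics/top0c.png

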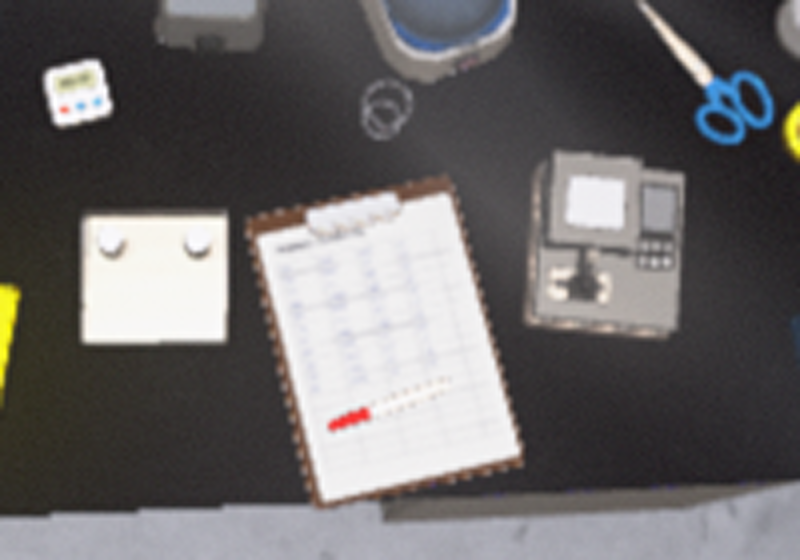

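View pics/scene0c.png

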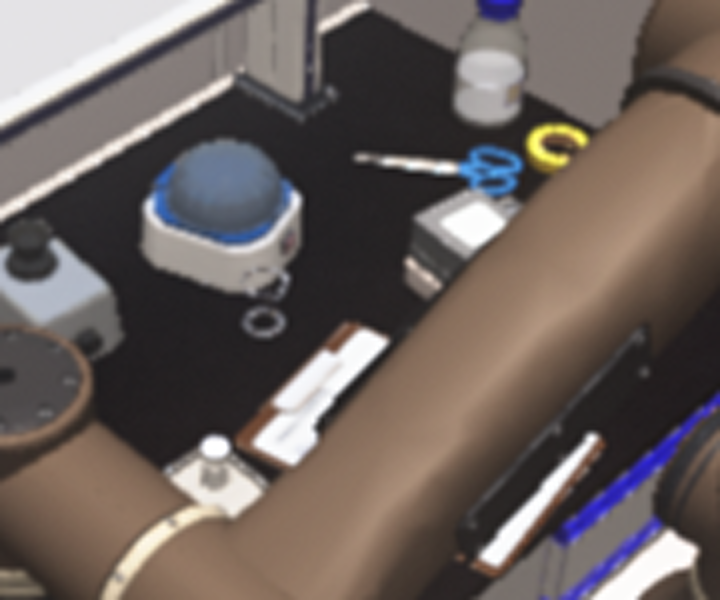

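```bash
cat > h.py <<'E'
import numpy as np,cv2
def ray(c,u,v,z):
    K=c["K"];T=c["world_from_camera"]
    d=T[:3,:3]@np.linalg.inv(K)@np.array([u,v,1.]);o=T[:3,3]
    return o+d*(z-o[2])/d[2]
def proj(c,p):
    T=np.linalg.inv(c["world_from_camera"]);q=T[:3,:3]@np.array(p)+T[:3,3];q=c["K"]@q
    return q[:2]/q[2]
E
python3 - <<'E'
from h import *
c=dict(np.load("pics/top0.npz"));np.set_printoptions(precision=4,suppress=True)
f=lambda x,y,z:ray(c,210+x/4-.375,140+y/4-.375,z)
for n,x,y,z in [("trayRL",82,212,.014),("RR",228,211,.014),("FR",228,343,.014),("FL",82,343,.014),
 ("deckRR",686,173,.06),("deckFR",676,334,.06),("deckFL",536,320,.06),("lidRL",553,150,.098),("lidRR",641,157,.098),("lidFR",637,246,.098),("lidFL",547,244,.098),("tab",578,287,.087),("beaker",383,120,.03)]:
    print(n,f(x,y,z))
E
```

```text
trayRL [0.5499 0.3101 0.014 ]
RR [0.5439 0.1561 0.014 ]
FR [0.4034 0.1632 0.014 ]
FL [0.4104 0.3146 0.014 ]
deckRR [ 0.5519 -0.318   0.06  ]
deckFR [ 0.3846 -0.2899  0.06  ]
deckFL [ 0.4055 -0.1492  0.06  ]
lidRL [ 0.5729 -0.1742  0.098 ]
lidRR [ 0.5615 -0.2628  0.098 ]
lidFR [ 0.4697 -0.2494  0.098 ]
lidFL [ 0.4759 -0.1593  0.098 ]
tab [ 0.4327 -0.1889  0.087 ]
beaker [ 0.6315 -0.0123  0.03  ]
```

```bash
python3 - <<'E'
from h import *
t=dict(np.load("pics/top0.npz"));s=dict(np.load("pics/scene0.npz"));np.set_printoptions(precision=3,suppress=True)
def plane(c,a,b):
    Ki=np.linalg.inv(c["K"]);R=c["world_from_camera"][:3,:3];o=c["world_from_camera"][:3,3]
    n=np.cross(R@Ki@[*a,1],R@Ki@[*b,1]);n/=np.linalg.norm(n);return n,n@o
for st in [((60,138),(396,118)),((60,97),(428,82))]:
  for ss in [((0,212),(300,55)),((0,130),(280,0))]:
    n1,d1=plane(t,*st);n2,d2=plane(s,*ss)
    for y in (-.3,0,.3):
        A=np.array([n1,n2,[0,1,0]]);print(st,ss,np.linalg.solve(A,[d1,d2,y]))
E
```

```text
((60, 138), (396, 118)) ((0, 212), (300, 55)) [ 0.706 -0.3    0.38 ]
((60, 138), (396, 118)) ((0, 212), (300, 55)) [0.695 0.    0.396]
((60, 138), (396, 118)) ((0, 212), (300, 55)) [0.683 0.3   0.411]
((60, 138), (396, 118)) ((0, 130), (280, 0)) [ 0.558 -0.3    0.756]
((60, 138), (396, 118)) ((0, 130), (280, 0)) [0.553 0.    0.756]
((60, 138), (396, 118)) ((0, 130), (280, 0)) [0.548 0.3   0.756]
((60, 97), (428, 82)) ((0, 212), (300, 55)) [ 0.939 -0.3    0.176]
((60, 97), (428, 82)) ((0, 212), (300, 55)) [0.934 0.    0.185]
((60, 97), (428, 82)) ((0, 212), (300, 55)) [0.93  0.3   0.194]
((60, 97), (428, 82)) ((0, 130), (280, 0)) [ 0.701 -0.3    0.661]
((60, 97), (428, 82)) ((0, 130), (280, 0)) [0.704 0.    0.655]
((60, 97), (428, 82)) ((0, 130), (280, 0)) [0.707 0.3   0.649]
```

>>> play_rows(
  series=[0,0,0,0.124,0,0,0,0.124,0,0,0,0.124,0,0,0,0.124,0,0,0,0.124],
  jaw=0,
  squeeze=20,
)

```text
time_s: 0.57
tcp_pos: [0.2044, 0.643, 0.2262]
eef_rot: [40.9, 90.0, -102.6]
contact_force: [-0.7, 0.5, 0.2]
gripper_width: 0.06
```

>>> play_rows(
  series=[0,0,0,0.124,0,0,0,0.124,0,0,0,0.124,0,0,0,0.124,0,0,0,0.124],
)

```text
time_s: 0.98
tcp_pos: [0.2045, 0.643, 0.2261]
eef_rot: [76.8, 90.0, -102.2]
contact_force: [0.0, 0.0, 0.4]
gripper_width: 0.0265
```

>>> play_rows(
  series=[0,0,0,0.124,0,0,0,0.124,0,0,0,0.124,0,0,0,0.124,0,0,0,0.124],
)

```text
time_s: 1.4
tcp_pos: [0.2045, 0.6431, 0.2262]
eef_rot: [111.3, 90.0, -103.3]
contact_force: [-0.2, 0.2, 0.4]
gripper_width: 0.0003
```

>>> play_rows(
  series=[0,0,0,0.124,0,0,0,0.124,0,0,0,0.124,0,0,0,0.124,0,0,0,0.124],
)

```text
time_s: 1.82
tcp_pos: [0.2044, 0.6431, 0.2261]
eef_rot: [147.7, 90.0, -102.4]
contact_force: [-0.2, 0.2, -0.1]
gripper_width: 0.0004
```

>>> play_rows(
  series=[0,0,0,0.124,0,0,0,0.124,0,0,0,0.124,0,0,0,0.124,0,0,0,0],
)

```text
time_s: 2.23
tcp_pos: [0.2553, 0.6353, 0.2214]
eef_rot: [84.9, 85.4, 171.5]
contact_force: [-1.6, 0.7, -0.3]
gripper_width: 0.0005
```

```bash
python3 -c "
from plant import get_state
s=get_state();print(s)"
```

```text
{'time_s': 2.2333, 'joints': array([  81.70628018,   22.36023284,    4.56822881,   -4.80893349,
        -72.25241593, -173.6004997 ]), 'qd': array([ 3.22001419, -0.89331589, -1.99238783,  2.16654636,  1.18556309,
        0.09934537]), 'joint_torque': array([-1.71592209e+00, -6.13945341e+01,  3.02279770e+01,  5.93547508e+00,
       -3.00632128e-01, -7.52328197e-03]), 'tcp_pos': array([0.25525063, 0.63529867, 0.2213629 ]), 'eef_rot': array([ 84.89012814,  85.4204087 , 171.52747239]), 'contact_force': array([-1.55935622,  0.74477436, -0.33355453]), 'moment': array([-0.04859048, -0.36856898,  0.01737849]), 'gripper_width': 0.0004771774555416954}
```

>>> play_rows(
  series=[0,0,0,-0.12,0,0,0,-0.12,0,0,0,-0.12,0,0,0,0,0,0,0,0],
)

```text
time_s: 2.65
tcp_pos: [0.2515, 0.6363, 0.222]
eef_rot: [63.7, 85.5, 171.2]
contact_force: [-0.7, 0.5, -0.1]
gripper_width: 0.0002
```

```bash
python3 -c "
from plant import get_state
s=get_state();print(s)"
```

```text
{'time_s': 2.65, 'joints': array([  82.09857014,   22.24777807,    4.44865162,   -4.70152265,
        -72.18661672, -153.19137372]), 'qd': array([ 0.1435565 , -0.13898519,  0.1053595 , -0.1201946 , -0.01219163,
       -1.87386541]), 'joint_torque': array([ -0.13296717, -60.59297562,  29.42115605,   6.69537574,
        -0.07768761,   0.72265618]), 'tcp_pos': array([0.25151457, 0.636307  , 0.22204409]), 'eef_rot': array([ 63.72821914,  85.52379384, 171.19696177]), 'contact_force': array([-0.68926242,  0.51326086, -0.05839609]), 'moment': array([-0.02483044, -0.43382499,  0.03014884]), 'gripper_width': 0.00021036222896314853}
```

```bash
python3 - <<'E'
from h import *
t=dict(np.load("pics/top0.npz"));s=dict(np.load("pics/scene0.npz"));np.set_printoptions(precision=3,suppress=True)
def tri(a,b):
    A=[];B=[]
    M=np.zeros((3,3));v=np.zeros(3)
    for c,p in((t,a),(s,b)):
        R=c["world_from_camera"][:3,:3];o=c["world_from_camera"][:3,3]
        d=R@np.linalg.inv(c["K"])@[*p,1];d/=np.linalg.norm(d);P=np.eye(3)-np.outer(d,d);M+=P;v+=P@o
    return np.linalg.solve(M,v)
print("cap",tri((95,269),(203,176)),"joint2",tri((97,350),(275,255)))
E
python3 - <<'E'
import sys;sys.path.insert(0,'.')
from plant import capture
import cv2
for n in("scene","top"):
    c=capture(n);cv2.imwrite(f"pics/{n}1.png",c["img"])
E
```

```text
cap [0.208 0.638 0.655] joint2 [-0.012  0.645  0.584]
```

View pics/scene1.png

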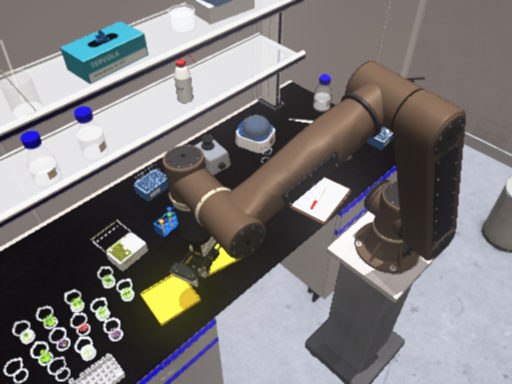

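>>> play_rows(
  series=[0,0,0,-0.125,0,0,0,-0.125,0,0,0,-0.125,0,0,0,-0.125,0,0,0,-0.125],
)

```text
time_s: 3.17
tcp_pos: [0.2514, 0.6365, 0.2223]
eef_rot: [27.1, 85.5, 170.8]
contact_force: [-0.6, 0.4, 0.7]
gripper_width: 0.0004
```

>>> play_rows(
  series=[0,0,0,-0.125,0,0,0,-0.125,0,0,0,-0.125,0,0,0,-0.125,0,0,0,-0.125],
)

```text
time_s: 3.58
tcp_pos: [0.2514, 0.6365, 0.2223]
eef_rot: [-8.6, 85.5, 170.9]
contact_force: [-0.3, -0.5, -0.1]
gripper_width: 0.0004
```

>>> play_rows(
  series=[0,0,0,-0.125,0,0,0,-0.125,0,0,0,-0.125,0,0,0,-0.125,0,0,0,-0.125],
)

```text
time_s: 4.0
tcp_pos: [0.2514, 0.6365, 0.2223]
eef_rot: [-44.4, 85.5, 170.9]
contact_force: [-0.6, 0.6, 0.1]
gripper_width: 0.0008
```

>>> play_rows(
  series=[0,0,0,-0.125,0,0,0,-0.125,0,0,0,-0.125,0,0,0,-0.125,0,0,0,-0.125],
)

```text
time_s: 4.42
tcp_pos: [0.2514, 0.6365, 0.2223]
eef_rot: [-80.3, 85.5, 170.9]
contact_force: [0.2, 0.8, 0.3]
gripper_width: 0.0001
```

>>> play_rows(
  series=[0,0,0,-0.125,0,0,0,-0.125,0,0,0,-0.125,0,0,0,-0.125,0,0,0,-0.125],
)

```text
time_s: 4.83
tcp_pos: [0.2514, 0.6365, 0.2223]
eef_rot: [-116.0, 85.5, 170.9]
contact_force: [-0.2, -0.3, -1.0]
gripper_width: 0.0004
```

>>> play_rows(
  series=[0,0,0,-0.125,0,0,0,-0.125,0,0,0,-0.125,0,0,0,-0.125,0,0,0,-0.125],
)

```text
time_s: 5.25
tcp_pos: [0.2514, 0.6365, 0.2223]
eef_rot: [-151.8, 85.5, 170.9]
contact_force: [0.4, 0.9, 0.0]
gripper_width: 0.0003
```

>>> play_rows(
  series=[0,0,0,-0.125,0,0,0,-0.125,0,0,0,-0.125,0,0,0,-0.125,0,0,0,-0.125],
)

```text
time_s: 5.67
tcp_pos: [0.2514, 0.6365, 0.2223]
eef_rot: [172.3, 85.5, 170.8]
contact_force: [0.0, 0.8, -0.5]
gripper_width: 0.0003
```

>>> play_rows(
  series=[0,0,0,-0.125,0,0,0,-0.125,0,0,0,-0.125,0,0,0,-0.125,0,0,0,-0.125],
)

```text
time_s: 6.08
tcp_pos: [0.2514, 0.6365, 0.2223]
eef_rot: [136.5, 85.5, 170.9]
contact_force: [-0.5, 0.1, -0.6]
gripper_width: 0.0003
```

>>> play_rows(
  series=[0,0,0,-0.125,0,0,0,-0.125,0,0,0,-0.125,0,0,0,-0.125,0,0,0,0],
)

```text
time_s: 6.5
tcp_pos: [0.2514, 0.6365, 0.2223]
eef_rot: [107.9, 85.5, 170.9]
contact_force: [0.7, 0.2, -0.2]
gripper_width: 0.0002
```

```bash
python3 -c "
from plant import get_state
s=get_state();print(s['joints'],s['eef_rot'],s['tcp_pos'])"
```

```text
[ 82.11184749  22.23177054   4.46235434  -4.70349424 -72.19081304
 162.34134389] [107.86902497  85.52133747 170.8844843 ] [0.25136624 0.63645794 0.22232912]
```

>>> play_rows(
  series=[0,0,0,-0.1,0,0,0,-0.1,0,0,0,-0.1,0,0,0,0,0,0,0,0],
)

```text
time_s: 6.92
tcp_pos: [0.23, 0.6389, 0.2238]
eef_rot: [90.1, 87.5, 167.7]
contact_force: [0.7, 0.0, 0.4]
gripper_width: 0.0008
```

```bash
python3 -c "
from plant import get_state
s=get_state();print(s['joints'],s['eef_rot'],s['tcp_pos'])"
```

```text
[ 85.13840525  21.24678551   2.42002746  -2.65493143 -70.86261016
 173.30370668] [ 90.07603873  87.47032616 167.6544336 ] [0.23002604 0.6389184  0.22381926]
```

Works as hoped: the tilt went from 4.5° to 2.5°. Continue.

>>> play_rows(
  series=[0,0,0,-0.1,0,0,0,-0.03,0,0,0,0,0,0,0,0,0,0,0,0],
)

```text
time_s: 7.33
tcp_pos: [0.2056, 0.6397, 0.224]
eef_rot: [0.0, 89.5, 82.4]
contact_force: [-0.0, 0.5, 0.9]
gripper_width: 0.0005
```

```bash
python3 -c "
from plant import get_state
s=get_state();print(s['joints'],s['eef_rot'],s['tcp_pos'])"
```

```text
[ 8.87988994e+01  2.00469128e+01 -4.21310880e-01  5.98926235e-02
 -6.90337084e+01  1.73530044e+02] [4.20119735e-02 8.94987916e+01 8.23921427e+01] [0.20562408 0.63974009 0.22399643]
```

```bash
cat >> h.py <<'E'
from scipy.spatial.transform import Rotation as Ro
def Rot(s): return Ro.from_euler('xyz',s["eef_rot"],degrees=True).as_matrix()
def plan(s,wps,spin,n):
    """wps list of world points, total spin, n rows"""
    R=Rot(s);p=np.array(s["tcp_pos"]);pts=[p]+[np.array(w) for w in wps]
    L=np.cumsum([0]+[np.linalg.norm(b-a) for a,b in zip(pts,pts[1:])])
    out=[];ds=round(spin/n,3)
    for i in range(n):
        l=L[-1]*(i+1)/n;t=np.array([np.interp(l,L,[q[k] for q in pts]) for k in range(3)])
        d=np.round(R.T@(t-p),3);p=p+R@d;R=R@Ro.from_rotvec([ds,0,0]).as_matrix()
        out+=[[*d,ds]]
    for i in range(0,n,5): print([float(round(x,4)) for r in out[i:i+5] for x in r])
    print("end",p,Ro.from_matrix(R).as_euler('xyz',degrees=True))
def delta(s,target):
    print("tool shift",np.round(Rot(s).T@(np.array(target)-s["tcp_pos"]),4))
E
python3 - <<'E'
from h import *
from plant import get_state
plan(get_state(),[(.44,.25,.25),(.40,-.22,.25)],3.157,30)
E
```

```text
[-0.002, -0.019, -0.024, 0.105, -0.002, -0.022, -0.022, 0.105, -0.002, -0.024, -0.019, 0.105, -0.002, -0.026, -0.017, 0.105, -0.002, -0.027, -0.015, 0.105]
[-0.002, -0.029, -0.011, 0.105, -0.002, -0.03, -0.008, 0.105, -0.002, -0.03, -0.005, 0.105, -0.002, -0.031, -0.002, 0.105, -0.002, -0.031, 0.002, 0.105]
[-0.002, -0.03, 0.005, 0.105, -0.002, -0.03, 0.008, 0.105, -0.002, -0.029, 0.011, 0.105, -0.002, -0.027, 0.014, 0.105, -0.001, -0.028, 0.012, 0.105]
[-0.0, -0.03, 0.001, 0.105, -0.001, -0.031, 0.005, 0.105, 0.0, -0.03, 0.008, 0.105, -0.0, -0.029, 0.011, 0.105, -0.001, -0.027, 0.014, 0.105]
[0.0, -0.026, 0.017, 0.105, -0.0, -0.024, 0.02, 0.105, -0.0, -0.022, 0.021, 0.105, -0.001, -0.019, 0.025, 0.105, 0.0, -0.017, 0.026, 0.105]
[-0.0, -0.014, 0.027, 0.105, -0.0, -0.011, 0.029, 0.105, -0.001, -0.008, 0.03, 0.105, 0.0, -0.005, 0.03, 0.105, -0.0, -0.001, 0.031, 0.105]
end [ 0.39999759 -0.21976875  0.24977005] [-179.47628256   89.4987916    82.39214273]
```

>>> play_rows(
  series=[-0.002,-0.019,-0.024,0.105,-0.002,-0.022,-0.022,0.105,-0.002,-0.024,-0.019,0.105,-0.002,-0.026,-0.017,0.105,-0.002,-0.027,-0.015,0.105],
)

```text
time_s: 7.75
tcp_pos: [0.2861, 0.5059, 0.233]
eef_rot: [29.5, 89.5, 81.5]
contact_force: [0.4, 0.1, 0.3]
gripper_width: 0.0005
```

>>> play_rows(
  series=[-0.002,-0.029,-0.011,0.105,-0.002,-0.03,-0.008,0.105,-0.002,-0.03,-0.005,0.105,-0.002,-0.031,-0.002,0.105,-0.002,-0.031,0.002,0.105],
)

```text
time_s: 8.17
tcp_pos: [0.3663, 0.3736, 0.2423]
eef_rot: [58.9, 89.5, 80.8]
contact_force: [0.0, -0.5, 0.4]
gripper_width: 0.0007
```

>>> play_rows(
  series=[-0.002,-0.03,0.005,0.105,-0.002,-0.03,0.008,0.105,-0.002,-0.029,0.011,0.105,-0.002,-0.027,0.014,0.105,-0.001,-0.028,0.012,0.105],
)

```text
time_s: 8.58
tcp_pos: [0.4419, 0.2405, 0.2504]
eef_rot: [85.5, 89.5, 77.3]
contact_force: [0.8, -0.4, 0.6]
gripper_width: 0.0007
```

```bash
python3 -c "
from plant import get_state,capture
import cv2,numpy as np
s=get_state();print(s['joints'],s['eef_rot'],s['tcp_pos'])
c=capture('wrist');cv2.imwrite('pics/w1.png',c['img']);np.savez('pics/w1.npz',**c)"
```

```text
[ 50.76407597   3.02474056 -18.53613204  -0.26234593 -67.95257328
 121.1190252 ] [85.52314635 89.45588206 77.30880202] [0.44193608 0.24047986 0.25035302]
```

View pics/w1.png

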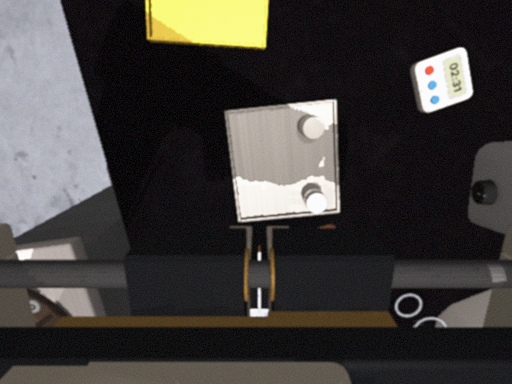

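```bash
python3 - <<'E'
from h import *
c=dict(np.load("pics/w1.npz"));np.set_printoptions(precision=4,suppress=True)
P={n:ray(c,*p,.014) for n,p in dict(FL=(225,110.5),RL=(336,99.5),RR=(340.5,213.5),FR=(238,221.5)).items()}
for n in P:print(n,P[n])
m=sum(P.values())/4;print("c",m,"yaw",[np.degrees(np.arctan2(d[1],d[0])) for d in(P["RL"]-P["FL"],P["RR"]-P["FR"])],[np.degrees(np.arctan2(-d[0],d[1])) for d in(P["RL"]-P["RR"],P["FL"]-P["FR"])],[np.linalg.norm(P[a]-P[b]) for a,b in("FL RL".split(),"FR RR".split(),"FL FR".split(),"RL RR".split())])
for p in((312,127),(316,203)):print("vial top",ray(c,*p,.054))
print(ray(c,412,302,.0))
E
```

```text
FL [0.4105 0.3134 0.014 ]
RL [0.5492 0.3067 0.014 ]
RR [0.5441 0.1556 0.014 ]
FR [0.4026 0.1642 0.014 ]
c [0.4766 0.235  0.014 ] yaw [np.float64(-2.7598969959459847), np.float64(-3.489611375683323)] [np.float64(-1.9534314484386002), np.float64(-3.0230209204991327)] [np.float64(0.1388944255027398), np.float64(0.14172024721663293), np.float64(0.14939086583059916), np.float64(0.15120915770346652)]
vial top [0.51   0.2813 0.054 ]
vial top [0.5061 0.1896 0.054 ]
[ 0.647  -0.0121  0.    ]
```

>>> play_rows(
  series=[0.0,-0.03,0.001,0.105,-0.001,-0.031,0.005,0.105,0.0,-0.03,0.008,0.105,0.0,-0.029,0.011,0.105,-0.001,-0.027,0.014,0.105],
)

```text
time_s: 9.05
tcp_pos: [0.4268, 0.0868, 0.2507]
eef_rot: [118.3, 89.5, 80.0]
contact_force: [0.2, 0.2, -0.3]
gripper_width: 0.0004
```

>>> play_rows(
  series=[0.0,-0.026,0.017,0.105,0.0,-0.024,0.02,0.105,0.0,-0.022,0.021,0.105,-0.001,-0.019,0.025,0.105,0.0,-0.017,0.026,0.105],
)

```text
time_s: 9.47
tcp_pos: [0.4145, -0.0679, 0.2508]
eef_rot: [141.7, 89.5, 73.3]
contact_force: [0.8, 0.1, -0.6]
gripper_width: 0.0006
```

>>> play_rows(
  series=[0.0,-0.014,0.027,0.105,0.0,-0.011,0.029,0.105,-0.001,-0.008,0.03,0.105,0.0,-0.005,0.03,0.105,0.0,-0.001,0.031,0.105],
)

```text
time_s: 9.88
tcp_pos: [0.4012, -0.2214, 0.2503]
eef_rot: [172.0, 89.5, 73.6]
contact_force: [0.4, 0.2, -0.2]
gripper_width: 0.0002
```

```bash
python3 -c "
from plant import get_state,capture
import cv2,numpy as np
c=capture('wrist');cv2.imwrite('pics/w2.png',c['img']);np.savez('pics/w2.npz',**c)
s=get_state();print(s['joints'],s['eef_rot'],s['tcp_pos'])"
```

```text
[ -5.02954496  -1.09683561 -22.7158987   -0.47318736 -68.35147167
  86.24900724] [-179.99418867   89.55915871   81.05082139] [ 0.40091318 -0.22490539  0.24998144]
```

View pics/w2.png

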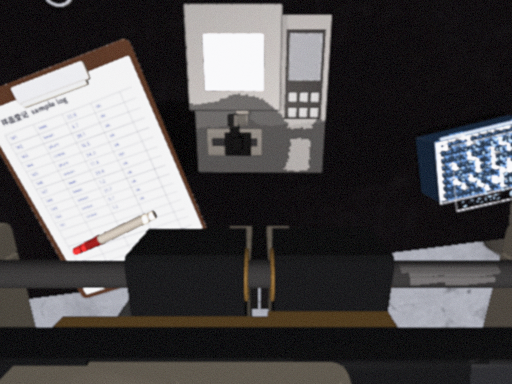

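```bash
python3 -c "
import cv2,numpy as np
c=cv2.imread('pics/w2.png')
cv2.imwrite('pics/w2c.png',cv2.resize(c[0:190,170:350],None,fx=3.1,fy=3.1,interpolation=cv2.INTER_CUBIC))"
```

```text
(no output)
```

View pics/w2c.png

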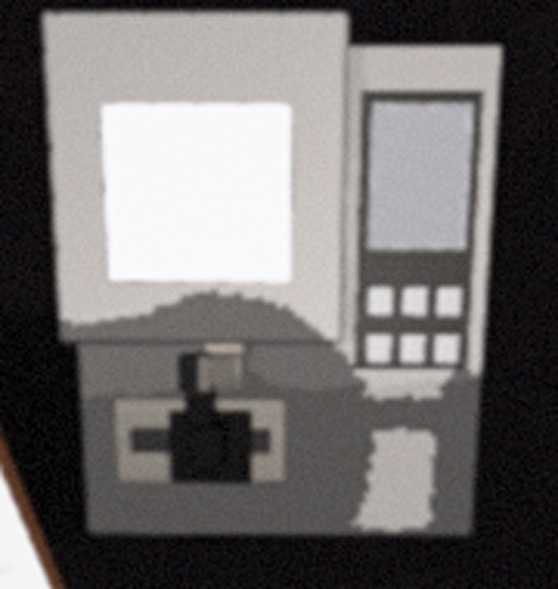

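```bash
python3 - <<'E'
from h import *
c=dict(np.load("pics/w2.npz"));np.set_printoptions(precision=4,suppress=True)
f=lambda x,y,z:ray(c,170+(x+.5)/3.1-.5,(y+.5)/3.1-.5,z)
P={}
for n,x,y,z in [("dRR",503,45,.06),("dFR",471,534,.06),("dFL",87,532,.06),("lRL",41,11,.098),("lRR",349,11,.098),("lFR",342,342,.098),("lFL",60,341,.098),("tabRL",172,410,.087),("tabRR",250,410,.087),("tabFR",250,482,.087),("tabFL",172,482,.087)]:
    P[n]=f(x,y,z);print(n,P[n])
def ang(a,b,ax): 
    d=P[b]-P[a];return round(np.degrees(np.arctan2(d[1],d[0]) if ax=='x' else np.arctan2(-d[0],d[1])),2),round(np.linalg.norm(d),4)
print(ang("dFR","dRR",'x'),ang("dFR","dFL",'y'),ang("lFR","lRR",'x'),ang("lFL","lRL",'x'),ang("lFR","lFL",'y'),ang("lRR","lRL",'y'))
y=np.radians(-8.5);R=np.array([[np.cos(y),-np.sin(y)],[np.sin(y),np.cos(y)]])
# wait: centre estimates
for n,q in dict(dRR=(85,-75),dFR=(-85,-75),dFL=(-85,75),lRL=(82,70),lRR=(82,-20),lFR=(-12,-20),lFL=(-12,70),tabRL=(-39,31),tabRR=(-39,19)).items():
    print(n,P[n][:2]-R@(np.array(q)/1000))
E
```

```text
dRR [ 0.5508 -0.3164  0.06  ]
dFR [ 0.3886 -0.2913  0.06  ]
dFL [ 0.4103 -0.1481  0.06  ]
lRL [ 0.5715 -0.1755  0.098 ]
lRR [ 0.5581 -0.2641  0.098 ]
lFR [ 0.4663 -0.2502  0.098 ]
lFL [ 0.4798 -0.1615  0.098 ]
tabRL [ 0.4524 -0.1915  0.087 ]
tabRR [ 0.4486 -0.2174  0.087 ]
tabFR [ 0.4245 -0.2137  0.087 ]
tabFL [ 0.4284 -0.1872  0.087 ]
(np.float64(-8.82), np.float64(0.1641)) (np.float64(-8.62), np.float64(0.1448)) (np.float64(-8.59), np.float64(0.0928)) (np.float64(-8.7), np.float64(0.0928)) (np.float64(-8.63), np.float64(0.0897)) (np.float64(-8.61), np.float64(0.0895))
dRR [ 0.4778 -0.2297]
dFR [ 0.4838 -0.2297]
dFL [ 0.4833 -0.2348]
lRL [ 0.4801 -0.2327]
lRR [ 0.48   -0.2322]
lFR [ 0.4811 -0.2322]
lFL [ 0.4813 -0.2325]
tabRL [ 0.4864 -0.2279]
tabRR [ 0.4843 -0.242 ]
```

```bash
cat >> h.py <<'E'
YR=np.radians(-8.63);CR=np.array([.4806,-.2324])
def rd(x,y,z):
    "reader mm -> world"
    return np.array([*(CR+np.array([[np.cos(YR),-np.sin(YR)],[np.sin(YR),np.cos(YR)]])@(np.array([x,y])/1000)),z/1000])
def inrd(p):
    return np.array([*(np.array([[np.cos(YR),np.sin(YR)],[-np.sin(YR),np.cos(YR)]])@(np.array(p[:2])-CR)),p[2]])*1000
E
python3 - <<'E'
from h import *
from plant import get_state
s=get_state();print(inrd(s["tcp_pos"]));delta(s,rd(-50,-20,120));delta(s,rd(-50,-20,72))
print(Rot(s))
E
```

```text
[-79.90918816  -4.54749619 249.9814433 ]
tool shift [0.1299 0.03   0.0163]
tool shift [0.1779 0.03   0.0167]
[[ 1.19687447e-03  9.87810927e-01 -1.55653910e-01]
 [ 7.60039410e-03 -1.55658512e-01 -9.87781687e-01]
 [-9.99970400e-01 -7.80383670e-07 -7.69405604e-03]]
```

>>> play_rows(
  series=[0.026,0.006,0.003,-0.006,0.026,0.006,0.003,0,0.026,0.006,0.003,0,0.026,0.006,0.003,0,0.026,0.006,0.003,0],
)

```text
time_s: 10.35
tcp_pos: [0.4298, -0.238, 0.1189]
eef_rot: [171.7, 89.5, 73.9]
contact_force: [-0.2, 0.0, -0.4]
gripper_width: 0.0002
```

```bash
python3 -c "
from plant import get_state,capture
from h import *
c=capture('wrist');cv2.imwrite('pics/w3.png',c['img']);np.savez('pics/w3.npz',**c)
s=get_state();print(s['eef_rot'],inrd(s['tcp_pos']));delta(s,rd(-50,-20,72))"
```

```text
[-151.3844054    89.34785392  110.75569018] [-51.29765959 -12.9315675  113.92813709]
tool shift [0.0418 0.0014 0.0075]
```

View pics/w3.png

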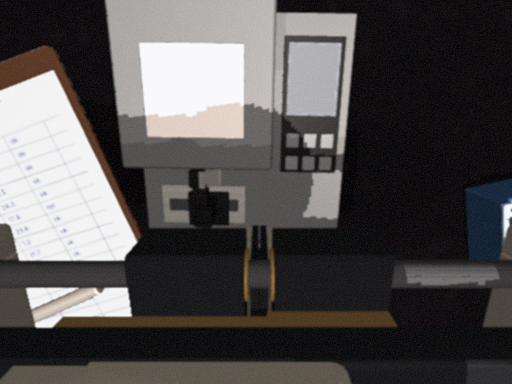

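>>> play_rows(
  series=[0.011,0,0.001,0,0.011,0,0.001,0,0.011,0,0,0,0.009,0,0,0,0,0,0,0],
)

```text
time_s: 10.82
tcp_pos: [0.4284, -0.2388, 0.0766]
eef_rot: [-168.2, 89.5, 94.0]
contact_force: [-0.2, 0.1, -0.1]
gripper_width: 0.0006
```

```bash
python3 -c "
from plant import get_state,capture
from h import *
c=capture('wrist');cv2.imwrite('pics/w4.png',c['img']);np.savez('pics/w4.npz',**c)
s=get_state();print(s['eef_rot'],inrd(s['tcp_pos']),s['contact_force'])"
```

```text
[-173.96009549   89.49432292   88.32588796] [-50.08211392 -14.20126448  77.50587093] [-0.50617349 -0.61970428  0.56717656]
```

View pics/w4.png

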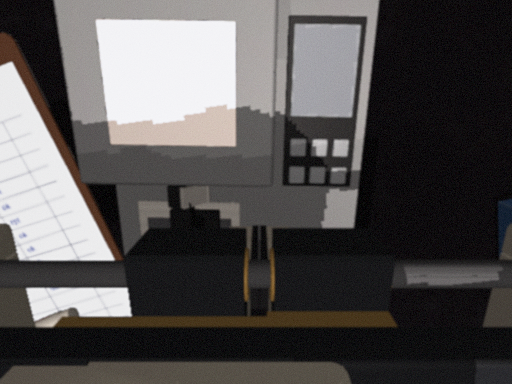

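>>> play_rows(
  series=[0.004,0,-0.002,0,0,0,-0.003,0,0,0,-0.003,0,0,0,-0.002,0,0,0,0,0],
)

```text
time_s: 11.28
tcp_pos: [0.4311, -0.2284, 0.0743]
eef_rot: [171.6, 89.5, 74.0]
contact_force: [-0.4, -0.1, -0.3]
gripper_width: 0.0005
```

>>> play_rows(
  series=[0,0,-0.003,0,0,0,-0.003,0,0,0,-0.003,0,0,0,-0.001,0,0,0,0,0],
)

```text
time_s: 11.7
tcp_pos: [0.4323, -0.2187, 0.074]
eef_rot: [175.2, 89.5, 77.6]
contact_force: [0.9, -0.3, 0.4]
gripper_width: 0.0002
```

```bash
python3 -c "
from plant import get_state,capture
from h import *
s=get_state();print(s['eef_rot'],inrd(s['tcp_pos']),s['contact_force'])
c=capture('wrist');cv2.imwrite('pics/w5.png',c['img']);np.savez('pics/w5.npz',**c)
c=capture('scene');cv2.imwrite('pics/s5.png',c['img'])"
```

```text
[175.2096522   89.50497785  77.58392673] [-49.83790913   6.29965778  74.03810296] [ 0.88328177 -0.31733037  0.4125354 ]
```

View pics/w5.png

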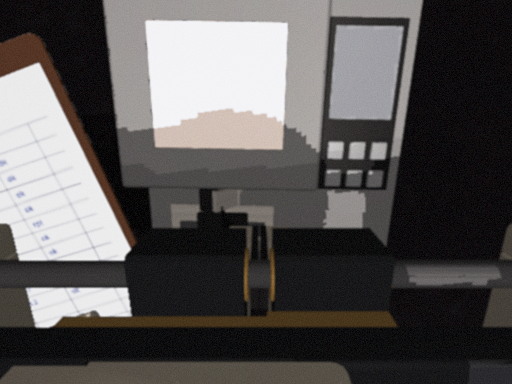

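>>> play_rows(
  series=[0,0,-0.003,0,0,0,-0.003,0,0,0,-0.003,0,0,0,-0.003,0,0,0,0,0],
)

```text
time_s: 12.22
tcp_pos: [0.4337, -0.2085, 0.0741]
eef_rot: [176.8, 89.7, 79.2]
contact_force: [0.8, -17.6, -4.7]
gripper_width: 0.0005
```

```bash
python3 -c "
from plant import get_state,capture
from h import *
s=get_state();print(s['eef_rot'],inrd(s['tcp_pos']),s['contact_force'])
c=capture('wrist');cv2.imwrite('pics/w6.png',c['img']);np.savez('pics/w6.npz',**c)"
```

```text
[176.8189414   89.66940098  79.23746205] [-49.96946215  16.62435288  74.13824249] [  0.8190766  -17.59816158  -4.67129167]
```

View pics/w6.png

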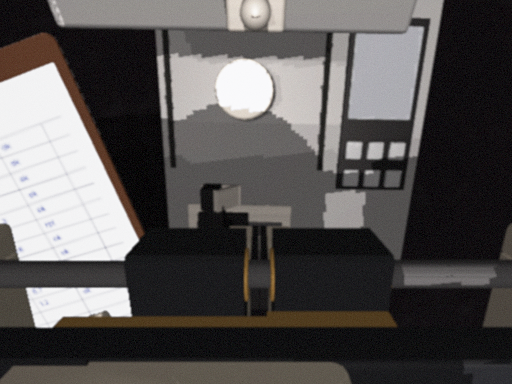

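>>> play_rows(
  series=[0,0,0.005,0,0,0,0.007,0,-0.02,0,0.005,0,-0.025,0,0,0,-0.025,0,0,0],
  jaw=65,
)

```text
time_s: 12.68
tcp_pos: [0.4303, -0.2244, 0.144]
eef_rot: [-166.7, 89.5, 95.6]
contact_force: [0.9, 0.3, 0.1]
gripper_width: 0.028
```

```bash
python3 -c "
from plant import get_state,capture
from h import *
c0=dict(np.load('pics/w6.npz'))
print('vial',inrd(ray(c0,244,88.5,.091)), 'edges',inrd(ray(c0,215,88.5,.091)),inrd(ray(c0,273.5,88.5,.091)))
c=capture('wrist');cv2.imwrite('pics/w7.png',c['img']);np.savez('pics/w7.npz',**c)
s=get_state();print(s['eef_rot'],inrd(s['tcp_pos']),s['contact_force'],s['time_s']);delta(s,rd(32,25,140));delta(s,rd(32,25,67))"
```

```text
vial [31.87309704 24.79222335 91.        ] edges [31.64335461 37.56585685 91.        ] [32.10650383 11.81485167 91.        ]
[144.30787314  89.44413339  46.70250808] [-4.78395880e+01  5.77404461e-03  1.49380357e+02] [ 2.7542082  -0.99860416  4.88128067] 12.7333
tool shift [ 0.01    0.0802 -0.0235]
tool shift [ 0.083   0.0798 -0.0229]
```

View pics/w7.png

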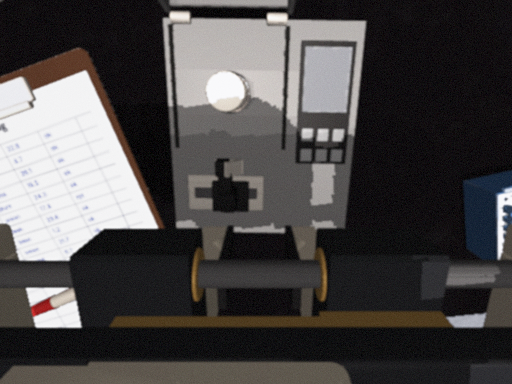

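>>> play_rows(
  series=[0,0.02,-0.006,0,0,0.02,-0.006,0,0,0.02,-0.006,0,0,0.02,-0.006,0,0,0,0,0],
)

```text
time_s: 13.15
tcp_pos: [0.5169, -0.2108, 0.1437]
eef_rot: [172.1, 89.5, 74.5]
contact_force: [1.3, -1.3, 0.0]
gripper_width: 0.0564
```

```bash
python3 -c "
from plant import get_state,capture
from h import *
s=get_state();print(s['eef_rot'],inrd(s['tcp_pos']),s['contact_force'],s['time_s'],s['gripper_width']);delta(s,rd(32,25,67))"
```

```text
[172.05545423  89.49605148  74.47138893] [ 32.60486187  26.82476283 143.6864027 ] [ 1.2721735  -1.30974413  0.03108834] 13.15 0.05637741729052217
tool shift [ 0.0767 -0.0007  0.0025]
```

>>> play_rows(
  series=[0.018,0,0.001,0,0.02,0,0.001,0,0.02,0,0,0,0.016,0,0,0,0.002,0,0,0],
)

```text
time_s: 13.57
tcp_pos: [0.511, -0.2121, 0.0649]
eef_rot: [-151.7, 89.4, 110.6]
contact_force: [-0.5, -1.0, 0.2]
gripper_width: 0.0568
```

```bash
python3 -c "
from plant import get_state,capture
from h import *
c=capture('wrist');cv2.imwrite('pics/w8.png',c['img'])
s=get_state();print(s['eef_rot'],inrd(s['tcp_pos']),s['contact_force'],s['time_s'],s['gripper_width']);delta(s,rd(32,25,67))"
```

```text
[-156.95273994   89.44396634  105.37724961] [27.85682097 24.51282995 66.15853542] [ 0.16106937 -0.34754638  0.17299477] 13.6167 0.05699945519334289
tool shift [-0.0009  0.0041 -0.0004]
```

View pics/w8.png

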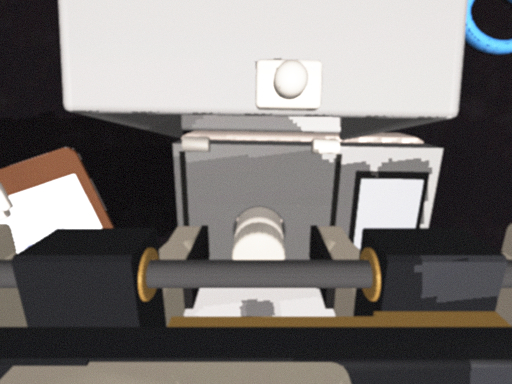

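>>> play_rows(
  series=[0,0.002,0,0,0,0.002,0,0,0,0,0,0,0,0,0,0,0,0,0,0],
)

```text
time_s: 14.03
tcp_pos: [0.518, -0.2132, 0.0688]
eef_rot: [169.5, 89.5, 71.8]
contact_force: [-0.4, -0.8, -0.5]
gripper_width: 0.0571
```

>>> play_rows(
  series=[0,0,0,0,0,0,0,0,0,0,0,0,0,0,0,0,0,0,0,0],
  jaw=0,
  squeeze=15,
)

```text
time_s: 14.45
tcp_pos: [0.5176, -0.2132, 0.0681]
eef_rot: [177.3, 89.5, 79.7]
contact_force: [0.2, 0.2, -0.3]
gripper_width: 0.0289
```

```bash
python3 -c "
from plant import get_state,capture
from h import *
s=get_state();print(s['eef_rot'],inrd(s['tcp_pos']),s['contact_force'],s['time_s'],s['gripper_width'])"
```

```text
[177.34450949  89.50081776  79.69450941] [33.67388985 24.55177967 68.09603398] [ 0.18637884  0.17388565 -0.29255327] 14.45 0.02888446418130602
```

>>> play_rows(
  series=[0,0,0,0,0,0,0,0,0,0,0,0,-0.005,0,0,0,-0.01,0,0,0],
)

```text
time_s: 14.87
tcp_pos: [0.5167, -0.2132, 0.0825]
eef_rot: [-167.0, 89.5, 95.4]
contact_force: [-1.0, 0.3, -0.1]
gripper_width: 0.0259
```

```bash
python3 -c "
from plant import get_state,capture
from h import *
s=get_state();print(s['eef_rot'],inrd(s['tcp_pos']),s['contact_force'],s['time_s'],s['gripper_width'])
c=capture('wrist');cv2.imwrite('pics/w9.png',c['img'])"
```

```text
[-166.98691591   89.48705965   95.35178935] [32.78406411 24.41695158 82.50470994] [-0.99622571  0.30427302 -0.06859569] 14.8667 0.0258674482302071
```

View pics/w9.png

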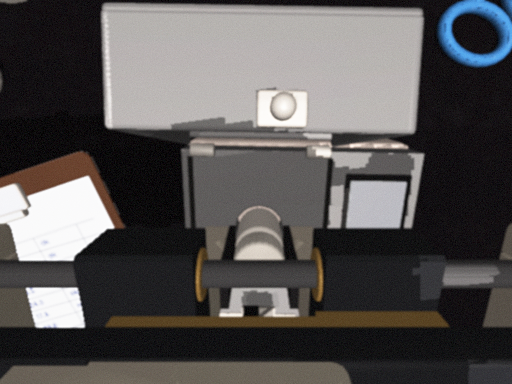

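>>> play_rows(
  series=[-0.012,0,0,0,-0.018,0,0,0,-0.02,0,0,0,-0.02,0,0,0,-0.01,0,0,0],
)

```text
time_s: 15.33
tcp_pos: [0.5187, -0.2143, 0.1664]
eef_rot: [151.6, 89.5, 53.9]
contact_force: [0.4, -1.1, 0.1]
gripper_width: 0.0262
```

```bash
python3 -c "
from plant import get_state,capture
from h import *
s=get_state();print(s['eef_rot'],s['tcp_pos'],s['time_s'],s['gripper_width'])
delta(s,(.4466,.2365,s['tcp_pos'][2]))
c=capture('top');cv2.imwrite('pics/t9.png',cv2.resize(c['img'][140:280,210:410],None,fx=4,fy=4))"
```

```text
[151.56003062  89.45501536  53.93307079] [ 0.51871107 -0.21431866  0.16637003] 15.3333 0.02616196384342636
tool shift [ 0.0031 -0.1313 -0.4372]
```

View pics/t9.png

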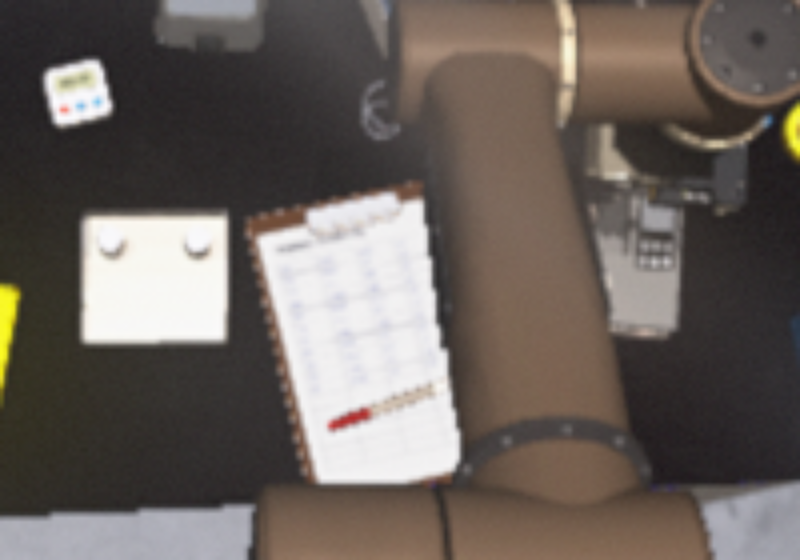

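>>> play_rows(
  series=[0,-0.004,-0.013,0,0,-0.007,-0.023,0,0,-0.01,-0.033,0,0,-0.01,-0.033,0,0,-0.01,-0.033,0],
)

```text
time_s: 15.8
tcp_pos: [0.4941, -0.0737, 0.1638]
eef_rot: [179.4, 89.5, 81.7]
contact_force: [0.5, 1.4, -0.5]
gripper_width: 0.0262
```

>>> play_rows(
  series=[0,-0.01,-0.033,0,0,-0.01,-0.033,0,0,-0.01,-0.033,0,0,-0.01,-0.033,0,0,-0.01,-0.033,0],
)

```text
time_s: 16.22
tcp_pos: [0.4664, 0.097, 0.1656]
eef_rot: [176.5, 89.5, 78.9]
contact_force: [1.1, 0.1, 0.2]
gripper_width: 0.0262
```

>>> play_rows(
  series=[0,-0.01,-0.033,0,0,-0.01,-0.033,0,0,-0.01,-0.033,0,0,-0.007,-0.023,0,0,-0.004,-0.013,0],
)

```text
time_s: 16.63
tcp_pos: [0.4439, 0.2372, 0.1666]
eef_rot: [176.9, 89.5, 79.3]
contact_force: [0.3, -0.4, 0.7]
gripper_width: 0.0261
```

>>> play_rows(
  series=[0,0,0,0,0,0,0,0,0,0,0,0,0,0,0,0,0,0,0,0],
)

```text
time_s: 17.05
tcp_pos: [0.4447, 0.2337, 0.1668]
eef_rot: [177.4, 89.5, 79.6]
contact_force: [0.1, 0.2, 0.7]
gripper_width: 0.0259
```

```bash
python3 -c "
from plant import get_state,capture
from h import *
s=get_state();print(s['eef_rot'],s['tcp_pos'],s['time_s'],s['gripper_width'],s['contact_force'],s['joints'])
delta(s,(.4466,.2365,.0311))
c=capture('wrist');cv2.imwrite('pics/w10.png',c['img']);np.savez('pics/w10.npz',**c)"
```

```text
[177.36018119  89.50221578  79.63235282] [0.44470964 0.23367089 0.16684029] 17.05 0.025921586891766938 [0.13733377 0.216044   0.67590122] [ 49.96366526   6.916594   -25.76440122  -0.29416808 -56.88682188
  32.46827978]
tool shift [ 0.1358  0.0014 -0.0019]
```

View pics/w10.png

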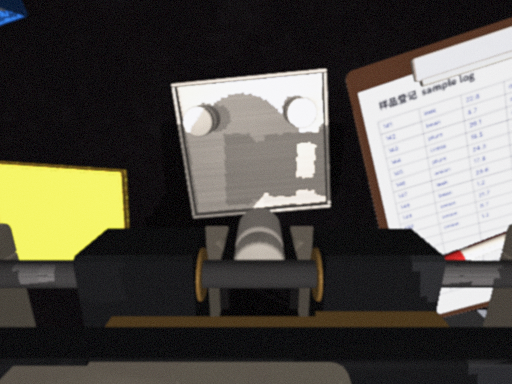

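>>> play_rows(
  series=[0.02,0,0,0,0.03,0.001,-0.001,0,0.03,0,-0.001,0,0.025,0,0,0,0.012,0,0,0],
)

```text
time_s: 17.52
tcp_pos: [0.4449, 0.2357, 0.047]
eef_rot: [-162.8, 89.6, 99.5]
contact_force: [-0.7, -0.2, -0.3]
gripper_width: 0.0261
```

>>> play_rows(
  series=[0,0,0,0,0.004,0,0,0,0.004,0,0,0,0.003,0,0,0,0,0,0,0],
)

```text
time_s: 17.93
tcp_pos: [0.4462, 0.2378, 0.0391]
eef_rot: [174.9, 89.5, 77.3]
contact_force: [0.2, 0.2, -0.3]
gripper_width: 0.0259
```

```bash
python3 -c "
from plant import get_state,capture
from h import *
s=get_state();print(s['eef_rot'],s['tcp_pos'],s['time_s'],s['gripper_width'],s['contact_force'])
"
```

```text
[174.93568915  89.45591872  77.27247128] [0.44617118 0.23776069 0.03913142] 17.9333 0.02587429686006698 [ 0.22606886  0.24953366 -0.3431685 ]
```

>>> play_rows(
  series=[0.002,0,0,0,0.002,0,0,0,0.002,0,0,0,0,0,0,0,0,0,0,0],
)

```text
time_s: 18.35
tcp_pos: [0.446, 0.2377, 0.0328]
eef_rot: [177.6, 89.5, 79.9]
contact_force: [0.5, 0.4, -0.5]
gripper_width: 0.0262
```

>>> play_rows(
  series=[0.001,0,0,0,0,0,0,0,0.001,0,0,0,0,0,0,0,0,0,0,0],
)

```text
time_s: 18.77
tcp_pos: [0.4462, 0.2379, 0.031]
eef_rot: [175.4, 89.5, 77.8]
contact_force: [-0.1, -0.2, 2.3]
gripper_width: 0.0263
```

>>> play_rows(
  series=[0,0,0,0,0,0,0,0,0,0,0,0,0,0,0,0,0,0,0,0],
  jaw=60,
)

```text
time_s: 19.18
tcp_pos: [0.446, 0.2377, 0.0308]
eef_rot: [177.8, 89.5, 80.2]
contact_force: [-0.4, 1.4, -0.2]
gripper_width: 0.0507
```

```bash
python3 -c "
from plant import get_state,capture
from h import *
s=get_state();print(s['eef_rot'],s['tcp_pos'],s['time_s'],s['gripper_width'],s['contact_force'])
c=capture('wrist');cv2.imwrite('pics/w11.png',c['img'])
"
```

```text
[177.84467028  89.50705144  80.19116948] [0.4459698  0.23766526 0.03076935] 19.1833 0.05070134999984203 [-0.37816409  1.36616973 -0.1798084 ]
```

View pics/w11.png

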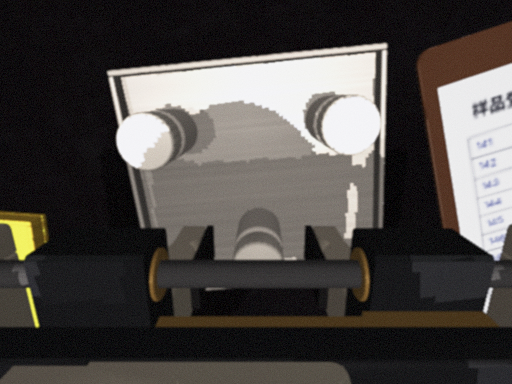

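>>> play_rows(
  series=[-0.005,0,0,0,-0.015,0,0,0,-0.03,0,0,0,-0.035,0,0,0,-0.04,0,0,0],
)

```text
time_s: 19.65
tcp_pos: [0.4449, 0.2357, 0.1565]
eef_rot: [-168.3, 89.6, 94.0]
contact_force: [0.8, 1.0, -0.0]
gripper_width: 0.0528
```

>>> play_rows(
  series=[-0.04,0,0,0,-0.03,0,0.01,0,-0.01,0,0.02,0,0,0,0.03,0,0,0,0.04,0],
  jaw=0,
)

```text
time_s: 20.07
tcp_pos: [0.4327, 0.1373, 0.2364]
eef_rot: [167.9, 89.4, 70.4]
contact_force: [0.2, -1.1, -0.3]
gripper_width: 0.0245
```

```bash
python3 -c "
from plant import get_state,capture
from h import *
s=get_state();print(s['eef_rot'],s['tcp_pos'],inrd(s['tcp_pos']),s['time_s'],s['gripper_width'],s['contact_force'])
c=capture('top');cv2.imwrite('pics/t12.png',cv2.resize(c['img'][140:280,210:410],None,fx=4,fy=4))
c=capture('scene');cv2.imwrite('pics/s12.png',c['img'])
"
```

```text
[167.90014357  89.37059067  70.36246777] [0.43270134 0.13725235 0.23635749] [-102.82380274  358.2797875   236.3574931 ] 20.0667 0.02450207961473119 [ 0.19873959 -1.08897203 -0.28080064]
```

View pics/t12.png

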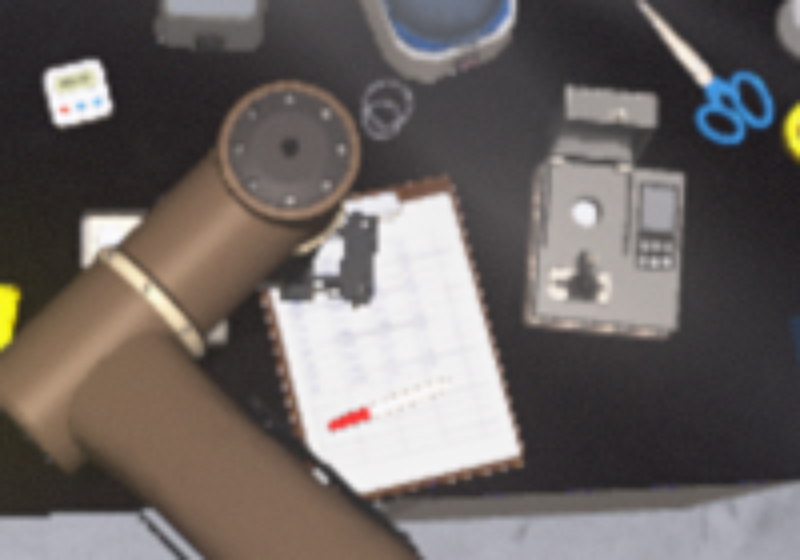

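View pics/s12.png

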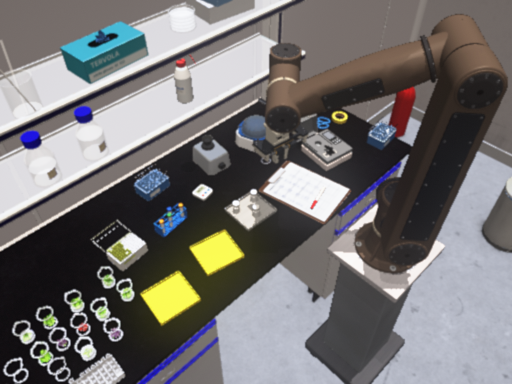

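```bash
python3 -c "
from h import *
c=dict(np.load('pics/top0.npz'))
cv2.imwrite('pics/t0shelf.png',cv2.resize(c['img'][70:220,220:440],None,fx=3.6,fy=3.6,interpolation=cv2.INTER_CUBIC))
c=dict(np.load('pics/scene0.npz'))
cv2.imwrite('pics/s0shelf.png',cv2.resize(c['img'][30:180,150:340],None,fx=4,fy=4,interpolation=cv2.INTER_CUBIC))
"
```

```text
(no output)
```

View pics/t0shelf.png

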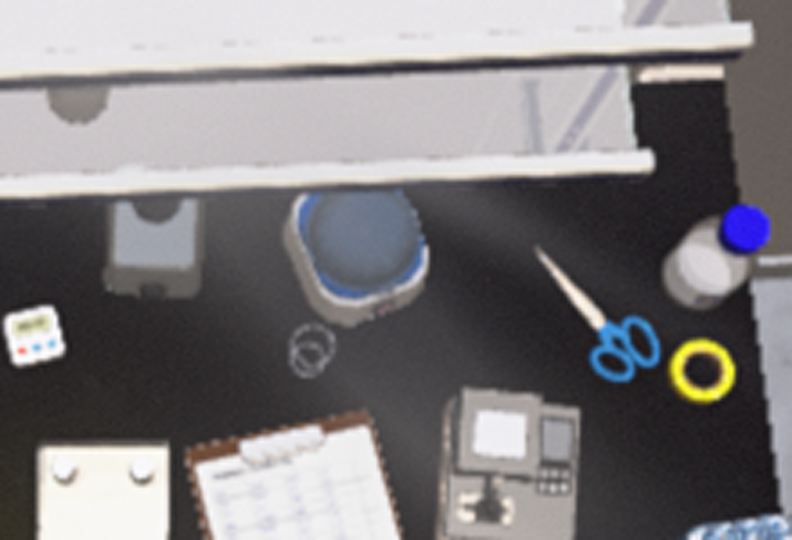

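View pics/s0shelf.png

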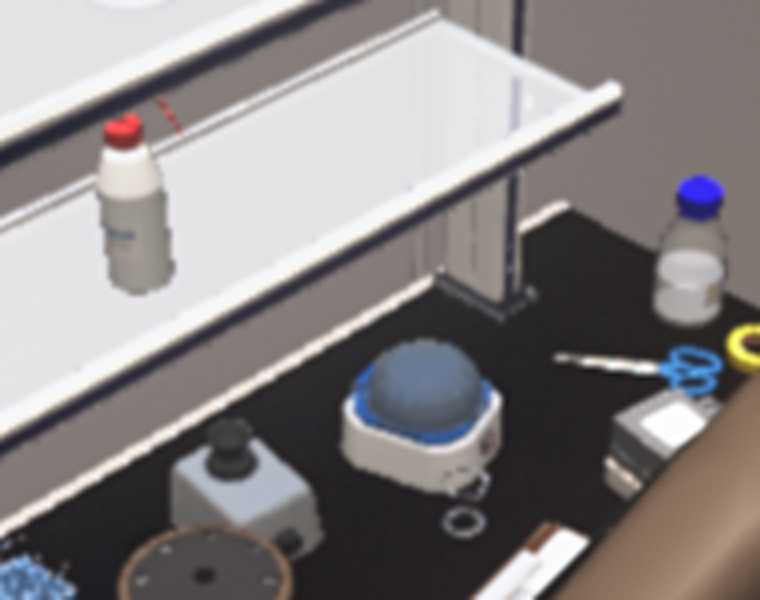

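```bash
python3 - <<'E'
from h import *
t=dict(np.load("pics/top0.npz"));s=dict(np.load("pics/scene0.npz"));np.set_printoptions(precision=3,suppress=True)
def tri(a,b):
    M=np.zeros((3,3));v=np.zeros(3)
    for c,p in((t,a),(s,b)):
        R=c["world_from_camera"][:3,:3];o=c["world_from_camera"][:3,3]
        d=R@np.linalg.inv(c["K"])@[*p,1];d/=np.linalg.norm(d);P=np.eye(3)-np.outer(d,d);M+=P;v+=P@o
    x=np.linalg.solve(M,v);return x,proj(t,x)-a,proj(s,x)-b
print("top front corner",tri((401.5,114),(305,51.5)))
print("lower front corner",tri((401.5,117.5),(305,56)))
for z in(.35,.38,.40):
    print(z,ray(t,401.5,117.5,z),ray(t,220,126,z))
# wrist cap & elbow
print("cap/elbow start", tri((95,269),(203,176)))
E
```

```text
top front corner (array([ 0.722, -0.325,  0.372]), array([0.385, 0.495]), array([-0.513, -0.11 ]))
lower front corner (array([ 0.72 , -0.33 ,  0.349]), array([-0.111, -0.141]), array([0.148, 0.031]))
0.35 [ 0.719 -0.33   0.35 ] [0.716 0.321 0.35 ]
0.38 [ 0.707 -0.319  0.38 ] [0.704 0.318 0.38 ]
0.4 [ 0.699 -0.312  0.4  ] [0.697 0.317 0.4  ]
cap/elbow start (array([0.208, 0.638, 0.655]), array([0.468, 0.519]), array([-0.789, -0.224]))
```

```bash
python3 - <<'E'
from h import *
from plant import get_state
s=get_state();delta(s,rd(156,25,205));print(rd(156,25,205))
E
```

```text
tool shift [0.0277 0.2551 0.3331]
[ 0.63858509 -0.23109132  0.205     ]
```

>>> play_rows(
  series=[0.002,0.012,0.025,0,0.002,0.019,0.025,0,0.002,0.02,0.025,0,0.002,0.02,0.025,0,0.002,0.02,0.025,0],
)

```text
time_s: 20.58
tcp_pos: [0.5064, -0.0004, 0.2244]
eef_rot: [173.0, 89.5, 75.3]
contact_force: [-0.4, 0.8, 0.2]
gripper_width: 0.0008
```

>>> play_rows(
  series=[0.002,0.02,0.025,0,0.002,0.02,0.025,0,0.002,0.02,0.025,0,0.002,0.02,0.025,0,0.002,0.02,0.025,0],
)

```text
time_s: 21.0
tcp_pos: [0.589, -0.1377, 0.213]
eef_rot: [177.0, 89.5, 79.3]
contact_force: [0.6, 1.4, 0.5]
gripper_width: 0.0008
```

>>> play_rows(
  series=[0.002,0.02,0.025,0,0.002,0.02,0.025,0,0.001,0.016,0.02,0,0,0.008,0.01,0,0,0,0,0],
)

```text
time_s: 21.42
tcp_pos: [0.6417, -0.2261, 0.2061]
eef_rot: [-172.7, 89.5, 89.6]
contact_force: [-0.5, -0.7, 0.6]
gripper_width: 0.0004
```

```bash
python3 - <<'E'
from h import *
from plant import get_state,capture
c=capture('wrist');cv2.imwrite('pics/w13.png',c['img']);np.savez('pics/w13.npz',**c)
s=get_state();print(s['eef_rot'],inrd(s['tcp_pos']),s['time_s'],s['contact_force'],s['joints']);delta(s,rd(152,25,205))
c=capture('scene');cv2.imwrite('pics/s13.png',c['img'])
E
```

```text
[-173.6523361    89.4975332    88.59183893] [157.57525284  31.58930271 206.41092945] 21.4667 [-0.05663658  0.31944409  0.29988207] [-3.21717847e+00  2.17370606e+01  2.51957589e-02 -5.40504552e-01
 -6.83048732e+01  8.56612352e+01]
tool shift [ 0.0014 -0.0057  0.0065]
```

View pics/w13.png

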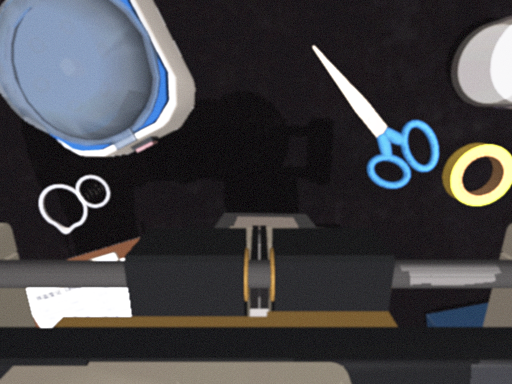

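View pics/s13.png

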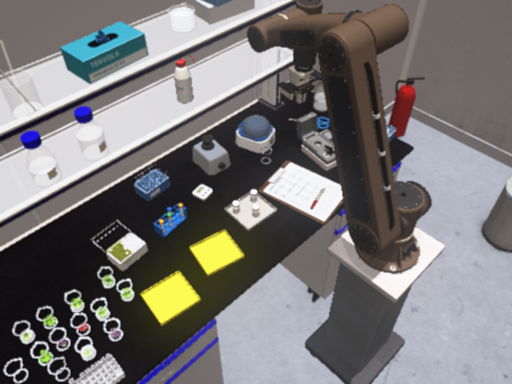

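```bash
python3 - <<'E'
from h import *
c=dict(np.load('pics/w13.npz'))
cv2.imwrite('pics/w13c.png',cv2.resize(c['img'][190:330,180:350],None,fx=4,fy=4,interpolation=cv2.INTER_CUBIC))
for p in((265,213),(265,228),(265,220)):
    for z in(.06,.098,.146,.153):print(p,z,inrd(ray(c,*p,z)).round(1))
E
```

```text
(265, 213) 0.06 [121.1  25.   60. ]
(265, 213) 0.098 [135.3  25.6  98. ]
(265, 213) 0.146 [153.3  26.5 146. ]
(265, 213) 0.153 [155.9  26.6 153. ]
(265, 228) 0.06 [103.9  24.6  60. ]
(265, 228) 0.098 [120.2  25.3  98. ]
(265, 228) 0.146 [140.9  26.2 146. ]
(265, 228) 0.153 [144.   26.3 153. ]
(265, 220) 0.06 [113.1  24.8  60. ]
(265, 220) 0.098 [128.3  25.5  98. ]
(265, 220) 0.146 [147.6  26.4 146. ]
(265, 220) 0.153 [150.4  26.5 153. ]
```

View pics/w13c.png

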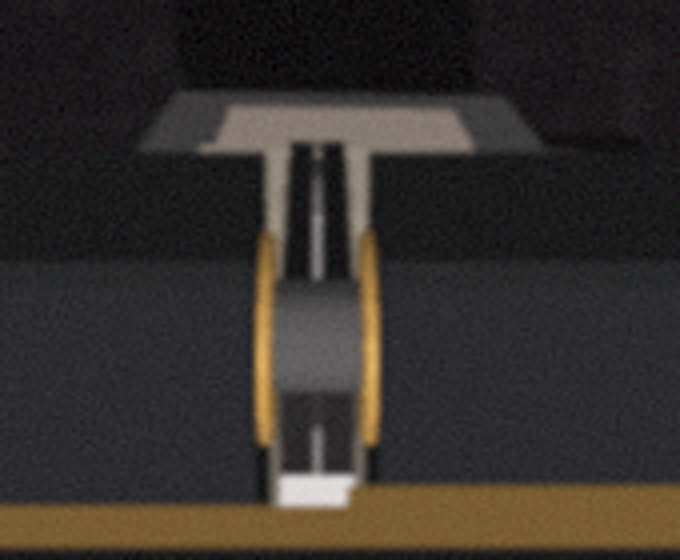

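>>> play_rows(
  series=[0.01,-0.002,0.003,0,0.02,-0.002,0.003,0,0.02,0,0,0,0.02,0,0,0,0.009,0,0,0],
)

```text
time_s: 21.93
tcp_pos: [0.6346, -0.2272, 0.1255]
eef_rot: [-163.9, 89.4, 98.5]
contact_force: [0.1, -0.2, -0.9]
gripper_width: 0.0005
```

```bash
python3 - <<'E'
from h import *
from plant import get_state,capture
c=capture('top');cv2.imwrite('pics/t14.png',cv2.resize(c['img'][120:240,280:420],None,fx=5,fy=5))
s=get_state();print(s['eef_rot'],inrd(s['tcp_pos']),s['time_s'],s['contact_force'])
E
```

```text
[-154.99657199   89.40569891  107.39028405] [151.13570839  28.18994156 124.52984947] 21.9833 [-1.57595212 -0.11526639 -0.92981286]
```

```bash
python3 - <<'E'
from h import *
N=20
p=np.array([151,124.5]);out=[]
ths=np.concatenate([[1.75],np.linspace(1.68,.06,N)])
for i,t in enumerate(ths[1:]):
    a=np.interp(t,[0,1.2,1.75],[84,82,73])
    q=np.array([82-a*np.cos(t)+38*np.sin(t)+9.5, 60+a*np.sin(t)+38*np.cos(t)])
    d=np.round(q-p).astype(int);p=p+d;out.append((d[1]*-1,d[0]))
    print(round(t,2),q.round(1),"tx",-d[1],"ty",d[0])
E
```

```text
1.68 [137.4 129.6] tx -5 ty -14
1.59 [131.3 134.6] tx -5 ty -6
1.51 [124.7 139.1] tx -5 ty -6
1.42 [117.7 143. ] tx -4 ty -7
1.34 [110.2 146.3] tx -3 ty -8
1.25 [102.3 148.9] tx -2 ty -8
1.17 [ 94.3 150.4] tx -2 ty -8
1.08 [ 86.6 150.4] tx 0 ty -7
1.0 [ 78.8 149.8] tx 1 ty -8
0.91 [ 71.1 148.5] tx 1 ty -8
0.83 [ 63.6 146.5] tx 2 ty -7
0.74 [ 56.2 143.9] tx 3 ty -8
0.66 [ 49.  140.7] tx 3 ty -7
0.57 [ 42.2 136.9] tx 4 ty -7
0.49 [ 35.7 132.5] tx 4 ty -6
0.4 [ 29.6 127.5] tx 5 ty -6
0.32 [ 24. 122.] tx 5 ty -6
0.23 [ 18.8 116.1] tx 6 ty -5
0.15 [ 14.1 109.7] tx 7 ty -5
0.06 [ 10. 103.] tx 7 ty -4
```

>>> play_rows(
  series=[-0.002,-0.007,0.001,0,-0.003,-0.007,0.001,0,-0.005,-0.006,0.001,0,-0.005,-0.006,0,0,-0.004,-0.007,0,0],
)

```text
time_s: 22.4
tcp_pos: [0.6035, -0.2276, 0.1493]
eef_rot: [159.2, 89.5, 61.6]
contact_force: [1.0, -0.2, -0.6]
gripper_width: 0.0002
```

```bash
python3 - <<'E'
from h import *
from plant import get_state,capture
s=get_state();print(s['eef_rot'],inrd(s['tcp_pos']),s['time_s'],s['contact_force'])
c=capture('top');cv2.imwrite('pics/t15.png',cv2.resize(c['img'][120:240,280:420],None,fx=5,fy=5))
E
```

```text
[159.22004548  89.47159751  61.57194448] [120.81135298  23.22969276 149.25644384] 22.4 [ 1.010969   -0.1980533  -0.63471269]
```

View pics/t15.png

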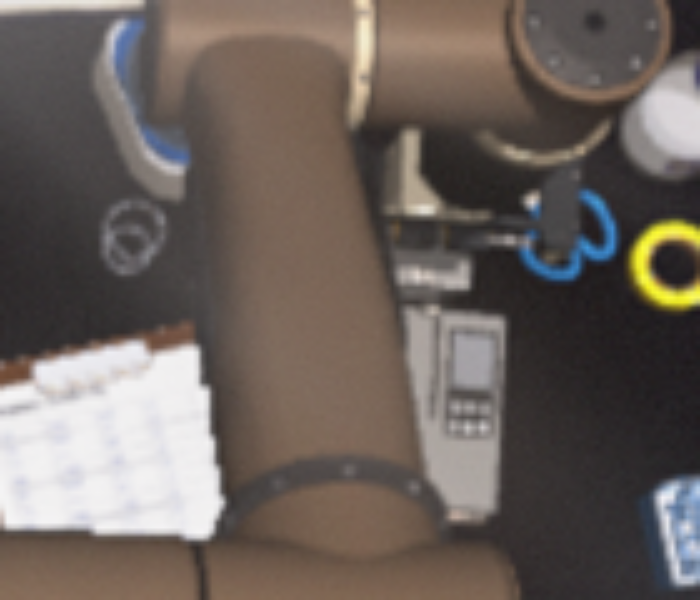

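>>> play_rows(
  series=[-0.001,-0.009,0,0,-0.001,-0.009,0,0,-0.001,-0.009,0,0,0,-0.008,0,0,0.001,-0.008,0,0],
)

```text
time_s: 22.87
tcp_pos: [0.5599, -0.2215, 0.1492]
eef_rot: [175.7, 89.5, 78.1]
contact_force: [1.4, 1.8, 2.2]
gripper_width: 0.0005
```

```bash
python3 - <<'E'
from h import *
from plant import get_state,capture
s=get_state();print(s['eef_rot'],inrd(s['tcp_pos']),s['time_s'],s['contact_force'])
c=capture('wrist');cv2.imwrite('pics/w16.png',c['img'])
E
```

```text
[175.714083    89.49160754  78.06340961] [ 76.77538419  22.67484907 149.23179285] 22.8667 [1.36099915 1.78388134 2.19143086]
```

View pics/w16.png

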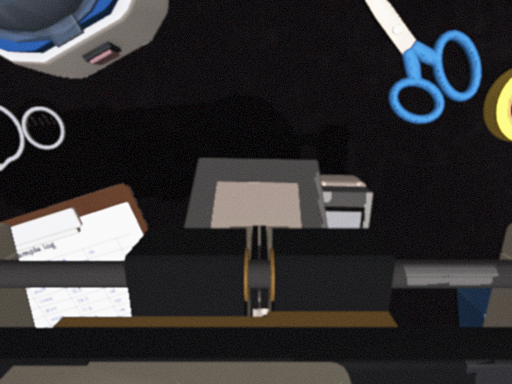

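>>> play_rows(
  series=[0.001,-0.008,0,0,0.002,-0.007,0,0,0.003,-0.007,0,0,0.003,-0.007,0,0,0.004,-0.006,0,0],
)

```text
time_s: 23.33
tcp_pos: [0.5253, -0.2168, 0.1357]
eef_rot: [178.8, 89.5, 81.1]
contact_force: [-0.6, 0.9, 2.3]
gripper_width: 0.0
```

>>> play_rows(
  series=[0.004,-0.006,0,0,0.005,-0.006,0,0,0.005,-0.006,0,0,0.006,-0.005,0,0,0.006,-0.005,0,0],
)

```text
time_s: 23.75
tcp_pos: [0.4983, -0.213, 0.1096]
eef_rot: [172.4, 89.5, 74.7]
contact_force: [4.4, -0.2, 4.8]
gripper_width: 0.0008
```

```bash
python3 - <<'E'
from h import *
from plant import get_state,capture
s=get_state();print(s['eef_rot'],inrd(s['tcp_pos']),s['time_s'],s['contact_force'])
c=capture('wrist');cv2.imwrite('pics/w17.png',c['img'])
E
```

```text
[172.36651283  89.50143661  74.72446543] [ 14.58278479  21.85619399 109.56086121] 23.75 [ 4.36211768 -0.22859215  4.82851205]
```

View pics/w17.png

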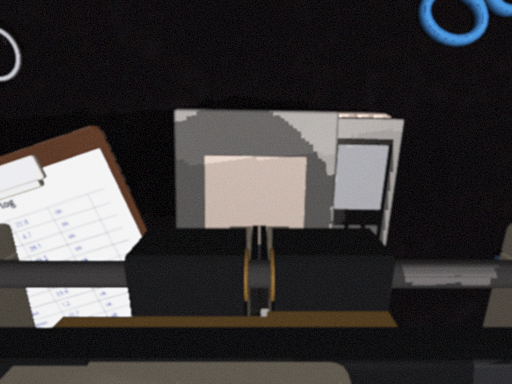

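>>> play_rows(
  series=[0.004,-0.003,0,0,0.003,-0.002,0,0,0.003,-0.002,0,0,0.001,0,0,0,0,0,0,0],
)

```text
time_s: 24.22
tcp_pos: [0.4908, -0.2118, 0.0985]
eef_rot: [-172.1, 89.5, 90.2]
contact_force: [-1.5, 0.9, 1.9]
gripper_width: 0.0004
```

```bash
python3 - <<'E'
from h import *
from plant import get_state,capture
s=get_state();print(s['eef_rot'],inrd(s['tcp_pos']),s['time_s'],s['contact_force'])
E
```

```text
[-172.11185029   89.49198849   90.22700249] [ 6.9834896  21.8458375  98.48662684] 24.2167 [-1.48057295  0.90492037  1.90459354]
```

>>> play_rows(
  series=[0.001,0,0,0,0,0,0,0,0.001,0,0,0,0,0,0,0,0,0,0,0],
)

```text
time_s: 24.63
tcp_pos: [0.4912, -0.212, 0.097]
eef_rot: [-178.7, 89.5, 83.7]
contact_force: [-2.8, 0.1, 3.0]
gripper_width: 0.0005
```

```bash
python3 - <<'E'
from h import *
from plant import get_state,capture
s=get_state();print(s['eef_rot'],inrd(s['tcp_pos']),s['time_s'],s['contact_force'])
E
```

```text
[-178.66025168   89.50661533   83.68586626] [ 7.46024478 21.77055795 96.96019845] 24.6333 [-2.83143761  0.10144027  3.04318555]
```

>>> play_rows(
  series=[0.001,0,0,0,0,0,0,0,0.001,0,0,0,0,0,0,0,0,0,0,0],
)

```text
time_s: 25.05
tcp_pos: [0.4912, -0.212, 0.0955]
eef_rot: [179.7, 89.5, 82.1]
contact_force: [-4.9, 1.3, 8.8]
gripper_width: 0.0003
```

```bash
python3 - <<'E'
from h import *
from plant import get_state,capture
s=get_state();print(s['eef_rot'],inrd(s['tcp_pos']),s['time_s'],s['contact_force'])
E
```

```text
[179.71783103  89.51428427  82.07911567] [ 7.44353629 21.77303342 95.53601878] 25.05 [-4.94482989  1.32993276  8.83346874]
```

>>> play_rows(
  series=[0.001,0,0,0,0,0,0,0,-0.002,0.001,0,0,-0.002,0,0,0,-0.004,0,0,0],
)

```text
time_s: 25.47
tcp_pos: [0.4929, -0.212, 0.102]
eef_rot: [174.0, 89.5, 76.3]
contact_force: [-0.3, -0.3, -0.0]
gripper_width: 0.0008
```

>>> play_rows(
  series=[-0.015,0,0,0,-0.025,-0.005,0,0,-0.03,-0.02,0,0,-0.03,-0.03,0,0,-0.03,-0.02,0,0],
)

```text
time_s: 25.88
tcp_pos: [0.4168, -0.2029, 0.2322]
eef_rot: [-176.4, 89.5, 85.9]
contact_force: [0.8, -0.5, 0.3]
gripper_width: 0.0004
```

>>> play_rows(
  series=[0,-0.01,0,0,0,0,0,0,0,0,0,0,0,0,0,0,0,0,0,0],
)

```text
time_s: 26.3
tcp_pos: [0.4089, -0.2019, 0.2306]
eef_rot: [-172.1, 89.5, 90.2]
contact_force: [-0.1, 0.4, -0.4]
gripper_width: 0.0003
```

```bash
python3 - <<'E'
from h import *
from plant import get_state,capture
s=get_state();print(s['eef_rot'],inrd(s['tcp_pos']),s['time_s'],s['contact_force'])
c=capture('wrist');cv2.imwrite('pics/w18.png',c['img']);np.savez('pics/w18.npz',**c)
c=capture('scene');cv2.imwrite('pics/s18.png',c['img'])
E
```

```text
[-172.11183056   89.50162841   90.24159705] [-75.46853746  19.35463887 230.58504256] 26.3 [-0.11524565  0.37309272 -0.3771123 ]
```

View pics/w18.png

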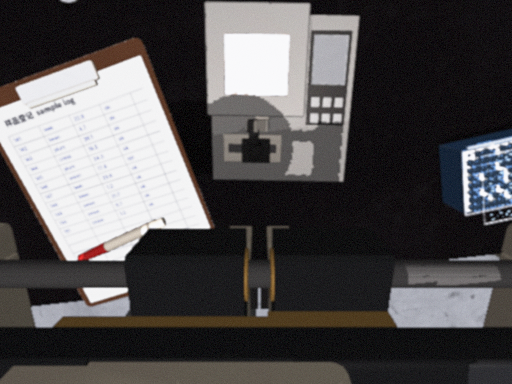

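View pics/s18.png

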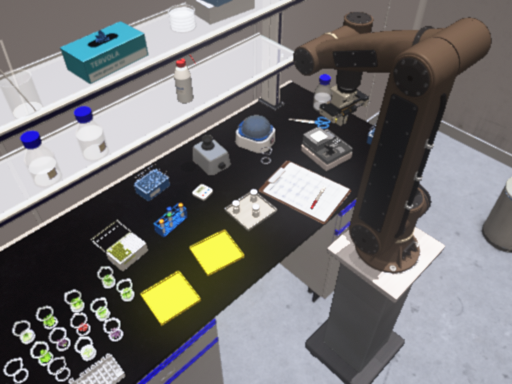

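```bash
python3 - <<'E'
from h import *
from plant import capture
c=dict(np.load('pics/w18.npz'));i=c['img']
cv2.imwrite('pics/w18c.png',cv2.resize(i[0:190,190:370],None,fx=3.1,fy=3.1,interpolation=cv2.INTER_CUBIC))
def dark(c,x0,x1,y0,y1):
    g=c['img'][y0:y1,x0:x1].max(2);ys,xs=np.nonzero(g<45);print(len(xs),inrd(ray(c,xs.mean()+x0,ys.mean()+y0,.075)))
w2=dict(np.load('pics/w2.npz'))
dark(w2,208,262,128,156);dark(c,227,282,134,163)
t=capture('top');cv2.imwrite('pics/t18.png',cv2.resize(t['img'][140:280,210:410],None,fx=4,fy=4,interpolation=cv2.INTER_CUBIC))
E
```

```text
598 [-46.65420121  24.78336798  75.        ]
673 [-46.68386832  25.21538514  75.        ]
```

View pics/w18c.png

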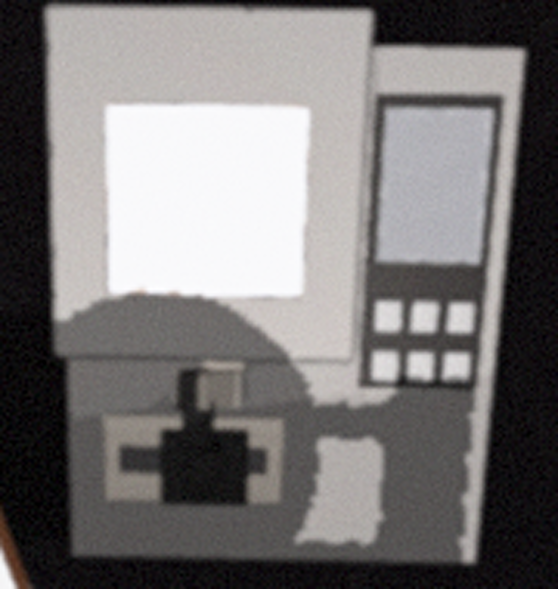

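View pics/t18.png

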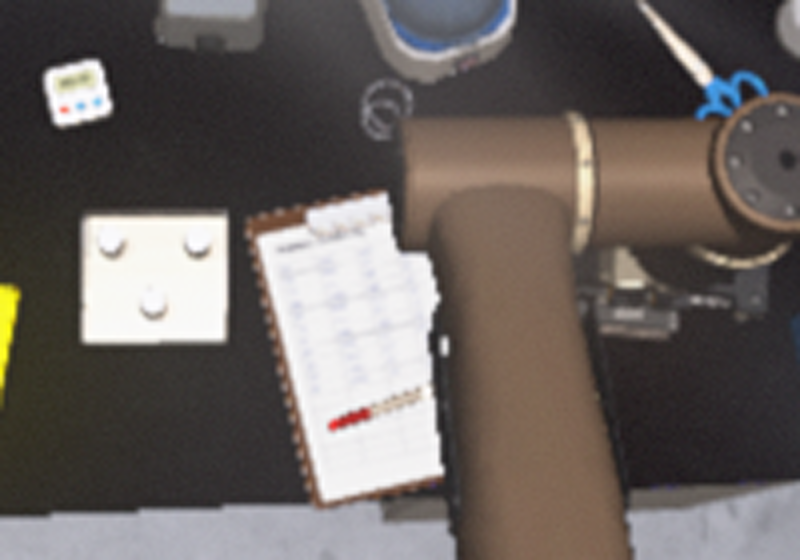

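```bash
python3 -c "
from plant import close_job
print(close_job())"
```

```text
the job is handed in; nothing more can be done
None
```

The job is done and handed in at about 26 s of the 72 s allowed. `close_job()` gave no verdict, so everything below rests on my own checks.

- **Opening the cover:** I pushed the latch to its stop with the shut fingers, and the cover sprang open. The wrist force reached about 18 N at the stop.
- **Moving the vial:** I gripped the vial at its cap, lifted it out and lowered it into the front half of the tray. It touched the floor at the height I had worked out (TCP z 31 mm, 2.3 N), and only then did I open the fingers.
- **Closing the cover:** I pushed the cover from behind along its arc and pressed its front down with 9 N or slightly more. It stayed shut when I lifted off.

**Last checks**
- **Cover:** It is shut in the last wrist picture, taken with the arm clear.
- **Latch:** It is within 0.5 mm of where it was at the start, so it is locked.
- **Tray and beaker:** The top and scene pictures show the sample vial standing upright in the tray's front half. The other two vials and the beaker are where they were at the start.
- **Contact:** The force reading was about zero, and the arm is touching nothing.

**What went wrong:** Early on I spun the wrist into the last joint's limit, which tilted the tool by 4.5°. I brought it back to 0.5° by turning to the opposite limit, which cost about 5 s. Nothing was touched. No final check failed or disagreed.

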